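# Hang the wax tools in the low drying cabinet

### The arm

A 6-joint arm with a two-finger parallel gripper is mounted at the origin on the work surface. World frame = base frame: x ahead of the robot, y to its left, z up, the work surface at z = 0. Lengths are in m, angles in rad, forces in N, time in s.
With the tool pointing down it reaches from about 0.25 to 0.725 m from the base axis. Payload 4 kg.
Tool frame: the origin (TCP) lies midway between the tips of the shut fingers; the grasp point (between the pads) lies 19 mm behind it; z points along the fingers, y is the direction in which the jaws open and shut (so a half turn about z gives the same grasp; the last joint's range is limited). The gripper opens to 85 mm and grips with 20 to 120 N. Pads are 22 mm wide; open, the fingers measure 114 mm over their backs; the gripper's body (76 mm by 85 mm) begins 54 mm behind the grasp point. The pads swing forward as they close: fully open they stand 13 mm farther back than shut.
Start: joints at [1.308, 0.241, 0.005, 1.335, 0, 1.571], TCP at [0.13, 0.483, 0.231] pointing down, gripper open.
Joint ranges: [-2.72, 2.72], [-1.05, 1.87], [-1.09, 1.28], [-1.99, 2.15], [-1.42, 1.44], [-3.14, 3.14]. Speed limits (rad/s): [2.79, 2.79, 3.14, 3.14, 3.14, 3.14].

### API

Orientations are given as a unit quaternion [x, y, z, w].
In Python, from workcell import bot, vision gives the robot as it stands. The module is installed in compiled form; this text tells all that it offers.
- The arm moves only by the tool send_rows, never from a script. Its argument "targets" is a list that holds one entry, the list of rows, each a list of 5 numbers: the shift along the world's x, y, z in cm, then the turn about the world's z in rad, then the finger opening in cm, from 0 to 8.54. A call has 1 to 12 rows; each row is the pose to reach, as a shift and turn from the pose commanded when the call began; what a row does not reach only later rows make up. A row lasts 1/8 s, in which the tool goes at most 62.5 mm and 10.7 degrees, less where a joint would pass 70% of its speed; a pose out of reach is approached as far as the arm can. A call with a gripper value outside its range is refused whole. The fingers move at their own pace and stop on an object; the grip force is fixed at half the most. Time passes only in rows, so rows that repeat a pose let the fingers close. It gives the time, the measured TCP pose, the force and the opening at its end, in the units of the state.
- bot.get_obs(): the state, without advancing time (a new reading comes with each control period).
- vision.camera(name): name is "scene" or "top" or "wrist"; returns the picture (400x640x3 uint8, red, green, blue); there is no depth.
- vision.get_calibration(name): a dict with "vertical_fov" (degrees; the focal length in pixels is half the picture's height over the tangent of half this angle, whatever the lens; pixels are square), "cx", "cy" (the principal point, pixels), "rvec" (rotation vector, rad) and "tvec" (3), from world to camera coordinates, as OpenCV has them; the wrist camera has in their place "T_tool_cam" (4x4, takes a point from camera to tool coordinates, whose origin is the TCP and whose axes are the flange's). Camera axes: x right, y down, z forward; pixel columns grow to the right and rows downward; lengths in m; the calibration is good to about 2 mm. The wrist camera is an equidistant fisheye: a pixel r from the principal point sees the ray r / f radians off the axis. A picture is of the moment at which its call begins: read the wrist's pose just before it. get_calibration takes no time and is no camera call.
- bot.job_done(): hands the job in, once; it reports no verdict.
Trained networks look in the newest picture that a camera, given by its name, has taken for a name from the list of things; names that differ only in an ending like _2 or _b are one class to them, and where a whole thing is asked for, a point or a joint stands for the part that bears it (a point fixed in the world has none). Each returns a list of dicts, best first, with "score" (0 to 1); they miss things now and then, are a little off and sometimes report something else, mostly with a low value. They report only what shows in the picture. A call takes as long as a camera call. They do not tell look-alikes from the thing itself.
- vision.boxes_of(target, camera): "uv" ([column, row] in pixels, amid what is visible of it).
The state is a dict: "clock": time; "joint_pos": joint angles; "joint_vel": joint speeds; "tau": joint torques, N m; "eef_pos": TCP position; "tool_rot": TCP orientation; "ft_force": force on the tool from outside, world axes, zero at the start; "ft_torque": the same for the moment, N m; "grip_width": finger opening in m.
Only numpy, scipy, OpenCV 4.12 (cv2) and the standard library are available. Lean on these libraries where they do the work, as an engineer would, in place of code of your own. Each camera call takes 0.05 s, during which the arm holds its last target.

### The job

Put the two wax tools away to drip dry: hang the long paddle (rectangular blade) by its loop on the higher hook inside the low drying cabinet, and the short skimmer (round disc) by its loop on the lower hook, in either order. Once both hang freely and still, push the drip tray fully home beneath them. Leave the cups, tin and mould block as they stand.

Things in the scene. Friction and masses are not known exactly. Their poses are not given: they have to be found in the camera images.
- paddle_grip (a point): The long wax paddle: 198 mm, 0.11 to 0.18 kg, heavier at its head, a rectangular steel blade 46 mm wide, 48 long, 5 thick. Lies flat. This point: on the handle (wood, 16 x 16 mm section) at mid-height, 8 mm above the table; bare wood reaches 22 mm towards the head and 86 mm towards the loop. x runs along the handle from head to loop; z up as it lies.
- paddle_loop (a point): Centre of the paddle's hanging loop, 107 mm from paddle_grip along x (same axes). Round steel wire loop, inner diameter 34 mm, outer 46 mm, wire 6 mm thick. It lies flat, at mid-height of the handle; z is the loop's normal.
- skimmer_grip (a point): The short wax skimmer: 177 mm, 0.09 to 0.16 kg, heavier at its head, a round perforated steel disc 52 mm wide, 5 thick. Lies flat. This point: on the handle (wood, 16 x 16 mm section) at mid-height, 8 mm above the table; bare wood reaches 18 mm towards the head and 67 mm towards the loop. x runs along the handle from head to loop; z up as it lies.
- skimmer_loop (a point): Centre of the skimmer's hanging loop, 88 mm from skimmer_grip along x (same axes). Round steel wire loop, inner diameter 34 mm, outer 46 mm, wire 6 mm thick. It lies flat, at mid-height of the handle; z is the loop's normal.
- cabinet: Low fixed drying cabinet: metal sides, wire roof, open front, 110 mm high rear wall. Origin on the table; x points from the front inwards, z up. Front edge of roof and sides at x = -48 mm, rear +65; floor from -103. Inner width 300 mm (y +-150), sides 8 mm thick, roof underside at 315 mm, top at 323 mm, floor 10 mm thick.
- hook_high_seat (a point): Higher hook, left or right, 80 mm behind the roof's front edge, 250 mm up, 65 mm under the roof. 8 mm rod: level towards the front, then bent up 45 degrees. Point: middle of the level run, on the rod's axis; bend 15 mm in front; tip end 32 mm in front, 17 above; strap (14 mm wide) 20 mm behind. x into the cabinet, z up. A hung loop's centre rests 13 mm under the rod's axis.
- hook_low_seat (a point): Lower hook: same shape, axes and point as the higher one, 215 mm above the table (100 mm under the roof), 120 to 136 mm to one side of it.
- tray_front (a point): Middle of the front face of the drip tray's upright front panel: panel 270 mm wide, 4 mm thick, from 12 to 52 mm above the table (this point 32 mm). The tray slides level along the cabinet's x; fully home this face is above the floor's front edge, 55 mm in front of the roof's front edge. The tray's other walls are 14 mm high.
- tray (a joint): How far the drip tray is pulled out of the cabinet, in m: 0 fully home (against its stop), 0.09 fully out. It starts partly out, slides with about 2 N friction and stays where it is left.
- glass_a: Bystander, loose: clear glass cup, 60 mm wide, 70 mm tall. Origin at the centre of its underside. Leave it standing where it is.
- glass_b: Bystander, loose: clear glass cup, 60 mm wide, 70 mm tall. Origin at the centre of its underside. Leave it standing where it is.
- cup: Bystander, loose: white ceramic cup, 84 mm wide, 80 mm tall. Origin at the centre of its underside. Leave it standing where it is.
- votive: Bystander, loose: terracotta candle cup, 72 mm wide, 62 mm tall. Origin at the centre of its underside. Leave it standing where it is.
- tin: Bystander, loose: closed round tin, 72 mm wide, 55 mm tall. Origin at the centre of its underside. Leave it standing where it is.
- mould: Bystander, loose: wooden mould block, 90 x 70 x 45 mm. Origin at the centre of its underside. Leave it standing where it is.
Not all that is in view belongs to the job. Leave any yellow look-alike of the part that bears paddle_grip alone.

How it is judged:
By the outcome, as a careful person would: the job done as asked, in the order asked, and still so for the second after the job is handed in, with the robot touching nothing.
It also fails if it takes over 72 s, if anything falls off the work surface, if the arm or the gripper's body presses on something with over 40 N, if the wrist force passes 120 N, or if a joint passes its speed limit or range.

## Working session

There is one attempt and no reset: what is moved stays moved. The work goes in short steps, Python scripts to look and compute and a tool call to move; the robot and the scene stay as the last step left them, time stands still between calls to the robot, and variables do not carry over. Pictures are saved under pics/ and viewed, and the job is handed in when it is done.

Besides the shell and the picture viewer there is one more tool, called after "Call:" as name(argument=value, ...) on one line, values as JSON. send_rows: Moves the arm, as the interface text tells. Its arguments: {"type":"object","properties":{"targets":{"type":"array"}},"required":["targets"]}

```bash
mkdir -p pics; ls; python3 - <<'E'
from workcell import bot, vision
import cv2
print(bot.get_obs())
for n in ["scene","top","wrist"]:
    print(n, vision.get_calibration(n))
    im=vision.camera(n); cv2.imwrite(f"pics/{n}0.png", im[:,:,::-1])
E
```

```text
pics
{'clock': 0.0, 'joint_pos': array([ 1.30796787e+00,  2.41421177e-01,  3.68569997e-03,  1.33518950e+00,
       -1.22541773e-05,  1.57082238e+00]), 'joint_vel': array([ 1.02674647e-03,  8.54634215e-05, -2.64603186e-04, -3.06118102e-05,
       -4.17824222e-04,  5.63410155e-04]), 'tau': array([ 1.73808967e-03, -3.72322726e+01,  2.52405560e+01,  1.69029372e-02,
        2.61585856e-04, -1.95840038e-06]), 'eef_pos': array([0.12974192, 0.48220361, 0.23039416]), 'tool_rot': array([ 1.31049141e-01,  9.91375302e-01, -1.05595306e-03, -1.33377280e-04]), 'ft_force': array([-0.36119844,  0.67087278,  0.11458729]), 'ft_torque': array([-0.03599302, -0.01038263,  0.02864302]), 'grip_width': 0.08530720196571721}
scene {'vertical_fov': 49.04100361986625, 'cx': 314.2261096274532, 'cy': 198.96545790469693, 'rvec': array([ 1.60235293,  1.67445391, -0.85836937]), 'tvec': array([ 0.02349677, -0.1337307 ,  1.81319897])}
top {'vertical_fov': 52.3602777025829, 'cx': 325.55621280643123, 'cy': 200.5579804981823, 'rvec': array([ 2.18388027, -2.13208009,  0.11685892]), 'tvec': array([-8.30338084e-05,  5.08585767e-01,  1.38238590e+00])}
wrist {'vertical_fov': 65.70646984690485, 'cx': 317.27642714357876, 'cy': 195.75685312746785, 'T_tool_cam': array([[-9.15606502e-04, -9.57665093e-01, -2.87883192e-01,
         7.37456511e-02],
       [ 9.99999502e-01, -9.90883153e-04,  1.15769733e-04,
        -1.47059411e-03],
       [-3.96127237e-04, -2.87882943e-01,  9.57665523e-01,
        -1.42017062e-01],
       [ 0.00000000e+00,  0.00000000e+00,  0.00000000e+00,
         1.00000000e+00]])}
```

View pics/scene0.png

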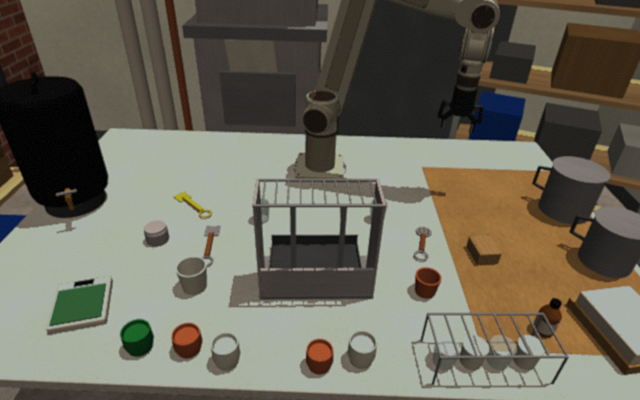

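View pics/top0.png

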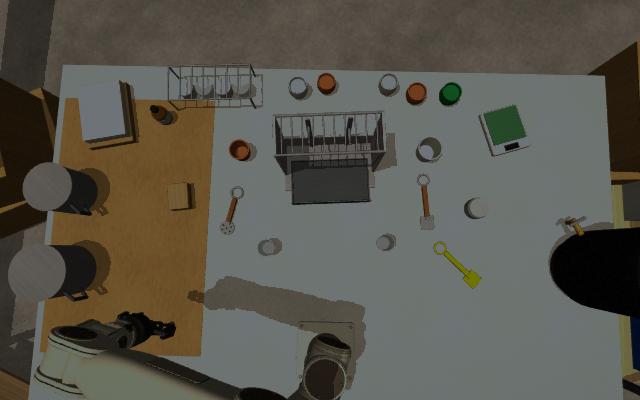

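View pics/wrist0.png

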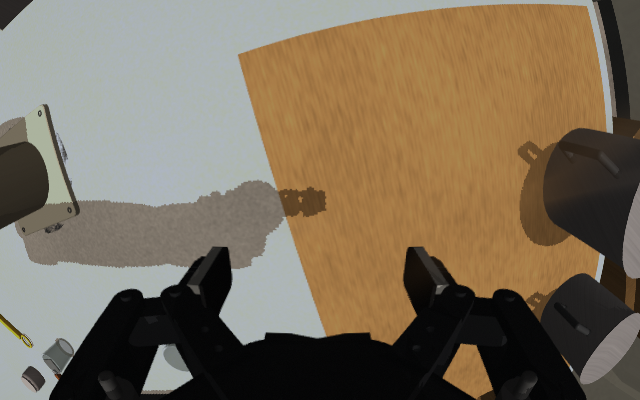

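The top view shows the cabinet at (330,140) with its front towards the robot. The paddle with its rectangular blade is at (426,205), and the skimmer with its disc is at (231,210). A yellow look-alike lies at (458,263).

Candidates for the paddle are therefore (426,205), with a wood handle and steel blade, and (458,263), which is all yellow and to be left alone. The only candidate for the skimmer is (231,210).

```bash
cat > h.py <<'E'
from workcell import bot, vision
import cv2, numpy as np
from scipy.spatial.transform import Rotation as R
def foc(c): return 200/np.tan(np.radians(c["vertical_fov"])/2)
def K(c): f=foc(c); return np.array([[f,0,c["cx"]],[0,f,c["cy"]],[0,0,1]])
def ray(n,uv,obs=None):
    c=vision.get_calibration(n)
    if n!="wrist":
        Rm=cv2.Rodrigues(c["rvec"])[0]; o=-Rm.T@c["tvec"]
        d=Rm.T@np.linalg.inv(K(c))@np.array([uv[0],uv[1],1.])
    else:
        du=np.array([uv[0]-c["cx"],uv[1]-c["cy"]]); r=np.hypot(*du); th=r/foc(c)
        dc=np.array([*(du/max(r,1e-9)*np.sin(th)),np.cos(th)])
        Rw=R.from_quat(obs["tool_rot"]).as_matrix(); T=c["T_tool_cam"]
        o=obs["eef_pos"]+Rw@T[:3,3]; d=Rw@T[:3,:3]@dc
    return o,d/np.linalg.norm(d)
def atz(n,uv,z,obs=None):
    o,d=ray(n,uv,obs); return o+d*(z-o[2])/d[2]
def tri(rays):
    A=np.zeros((3,3)); b=np.zeros(3)
    for o,d in rays:
        P=np.eye(3)-np.outer(d,d); A+=P; b+=P@o
    p=np.linalg.solve(A,b); return p,[np.linalg.norm((np.eye(3)-np.outer(d,d))@(p-o)) for o,d in rays]
def proj(n,p,obs=None):
    c=vision.get_calibration(n); p=np.asarray(p,float)
    if n!="wrist":
        q=cv2.projectPoints(p.reshape(1,3),c["rvec"],c["tvec"],K(c),None)[0].ravel(); return q
    Rw=R.from_quat(obs["tool_rot"]).as_matrix(); T=c["T_tool_cam"]
    pc=T[:3,:3].T@(Rw.T@(p-obs["eef_pos"])-T[:3,3])
    th=np.arctan2(np.hypot(pc[0],pc[1]),pc[2]); u=pc[:2]/np.hypot(pc[0],pc[1])*th*foc(c)
    return u+[c["cx"],c["cy"]]
E
python3 - <<'E'
from h import *
Z=dict(paddle_grip=.008,paddle_loop=.008,skimmer_grip=.008,skimmer_loop=.008,hook_high_seat=.25,hook_low_seat=.215,tray_front=.032,glass_a=.035,cup=.04,votive=.03,tin=.027,mould=.022)
ims={n:vision.camera(n) for n in("top","scene")}
for n in ims:
    for t in Z:
        for r in vision.boxes_of(t,n)[:3]:
            print(n,t,round(r["score"],2),np.round(r["uv"],1),np.round(atz(n,r["uv"],Z[t]),3))
im=ims["top"]
a=cv2.resize(im[90:300,200:500,::-1],None,fx=2.6,fy=2.6,interpolation=cv2.INTER_CUBIC); cv2.imwrite("pics/topcrop.png",a)
im=ims["scene"]
a=cv2.resize(im[170:310,240:460,::-1],None,fx=3.6,fy=3.6,interpolation=cv2.INTER_CUBIC); cv2.imwrite("pics/scenecrop.png",a)
print(bot.get_obs()["clock"])
E
```

```text
top paddle_grip 0.85 [467.6 275. ] [ 0.265 -0.483  0.008]
top paddle_grip 0.71 [424.  215.3] [ 0.467 -0.334  0.008]
top paddle_loop 0.96 [467.2 273. ] [ 0.271 -0.482  0.008]
top paddle_loop 0.94 [426.3 217.2] [ 0.461 -0.342  0.008]
top paddle_loop 0.62 [237.6 147.1] [0.696 0.332 0.008]
top skimmer_grip 0.83 [230.2 220. ] [0.434 0.345 0.008]
top skimmer_loop 0.87 [228.9 222.3] [0.426 0.349 0.008]
top hook_low_seat 0.52 [347.8 132.1] [ 0.7   -0.053  0.215]
top tray_front 0.65 [327.1 181. ] [0.577 0.008 0.032]
top glass_a 0.79 [266.  245.2] [0.349 0.212 0.035]
top glass_a 0.78 [387.2 241.4] [ 0.372 -0.202  0.035]
top cup 0.76 [429.3 152. ] [ 0.686 -0.346  0.04 ]
top votive 0.93 [239.8 145.6] [0.696 0.319 0.03 ]
top votive 0.21 [479.8 207.1] [ 0.498 -0.521  0.03 ]
top tin 0.84 [477.1 209.3] [ 0.491 -0.513  0.027]
top tin 0.51 [306.6 133.7] [0.746 0.085 0.027]
top mould 0.62 [181.  198.1] [0.506 0.518 0.022]
top mould 0.27 [226.7 222.9] [0.423 0.353 0.022]
scene paddle_grip 0.75 [211.  237.2] [ 0.485 -0.341  0.008]
scene paddle_grip 0.75 [314.6 247.6] [ 0.518 -0.005  0.008]
scene paddle_g
[... 247 characters left out ...]
 [421.9 236.6] [0.443 0.345 0.008]
scene skimmer_loop 0.7 [292.5 232. ] [ 0.444 -0.08   0.008]
scene hook_high_seat 0.58 [342.9 231.5] [0.733 0.066 0.25 ]
scene hook_low_seat 0.74 [293.  236.9] [ 0.718 -0.057  0.215]
scene tray_front 0.69 [314.8 250. ] [ 0.556 -0.003  0.032]
scene glass_a 0.52 [372.9 208.8] [0.334 0.19  0.035]
scene glass_a 0.49 [263.8 210.6] [ 0.367 -0.184  0.035]
scene cup 0.87 [192.1 273.3] [ 0.683 -0.345  0.04 ]
scene votive 0.75 [429.9 280.8] [0.667 0.326 0.03 ]
scene votive 0.42 [292.9 238.3] [ 0.502 -0.074  0.03 ]
scene tin 0.74 [153.8 232.5] [ 0.495 -0.52   0.027]
scene tin 0.53 [429.6 278.7] [0.656 0.328 0.027]
scene mould 0.67 [483.3 249.8] [0.515 0.522 0.022]
1.45
```

View pics/topcrop.png

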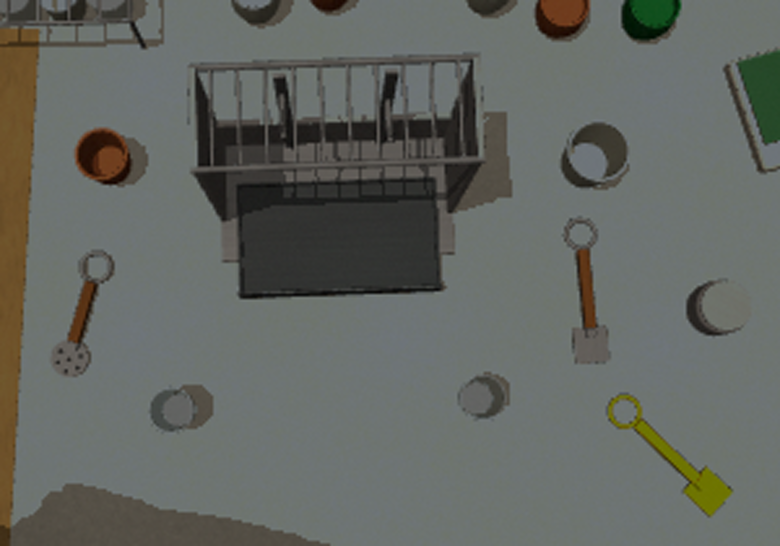

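View pics/scenecrop.png

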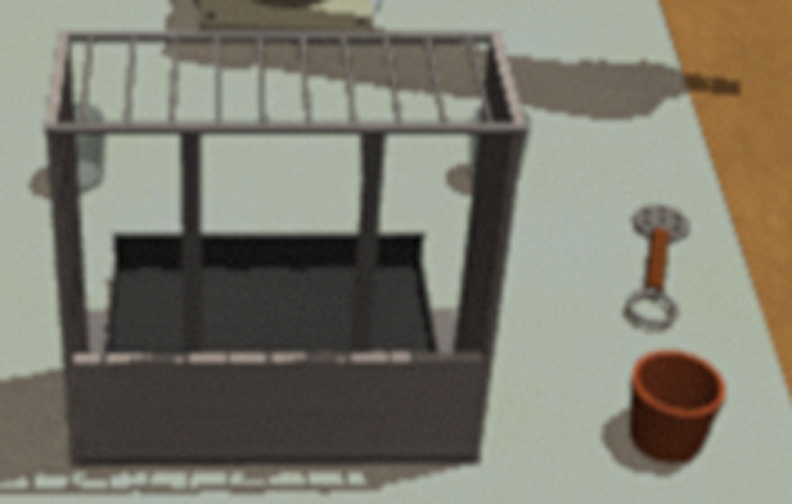

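```bash
python3 - <<'E'
from h import *
from scipy.optimize import least_squares
im=vision.camera("top"); sc=vision.camera("scene")
obs=[]
def T(u,v): return (200+u/2.6,90+v/2.6)
def S(u,v): return (240+u/3.6,170+v/3.6)
H=.323
obs=[("top",(-.048,.158,H),T(192,168)),("top",(-.048,-.158,H),T(486,161)),("top",(.065,.158,H),T(189,64)),("top",(.065,-.158,H),T(481,55)),
("scene",(.065,-.158,H),S(48,127)),("scene",(.065,.158,H),S(527,127)),("scene",(-.048,-.158,H),S(58,35)),("scene",(-.048,.158,H),S(500,35))]
def tf(p,q):
    c,s=np.cos(p[2]),np.sin(p[2]); return np.array([p[0]+c*q[0]-s*q[1],p[1]+s*q[0]+c*q[1],q[2]])
f=lambda p:np.concatenate([proj(n,tf(p,q))-uv for n,q,uv in obs])
r=least_squares(f,[.7,0,0]); print(r.x,np.round(r.fun.reshape(-1,2),1))
p=r.x
def box(x0,x1,y0,y1,z0,z1):
    P=[(x,y,z) for x in(x0,x1) for y in(y0,y1) for z in(z0,z1)]
    return [(a,b) for i,a in enumerate(P) for b in P[i+1:] if sum(u!=v for u,v in zip(a,b))==1]
E=box(-.048,.065,-.158,.158,0,H)+box(-.103,.065,-.15,.15,0,.01)+box(.061,.065,-.15,.15,0,.11)
for n,I,(y0,y1,x0,x1) in(("top",im,(90,220,240,420)),("scene",sc,(170,310,230,400))):
    k=4.4; c=cv2.resize(I[y0:y1,x0:x1,::-1],None,fx=k,fy=k,interpolation=cv2.INTER_CUBIC)
    c=np.clip(c.astype(float)*1.5,0,255).astype(np.uint8)
    for a,b in E:
        A,B=[tuple(int(round(v)) for v in (proj(n,tf(p,q))-[x0,y0])*k) for q in(a,b)]
        cv2.line(c,A,B,(0,255,0),1)
    cv2.imwrite(f"pics/fit_{n}.png",c)
E
```

```text
[0.65870115 0.00340861 0.05667006] [[-0.7 -0.8]
 [-0.3 -1.9]
 [-0.2 -0.1]
 [-0.3 -0.4]
 [-1.2 -1.5]
 [-0.4 -1.2]
 [ 0.2 -1.5]
 [ 0.2 -0.9]]
```

View pics/fit_top.png

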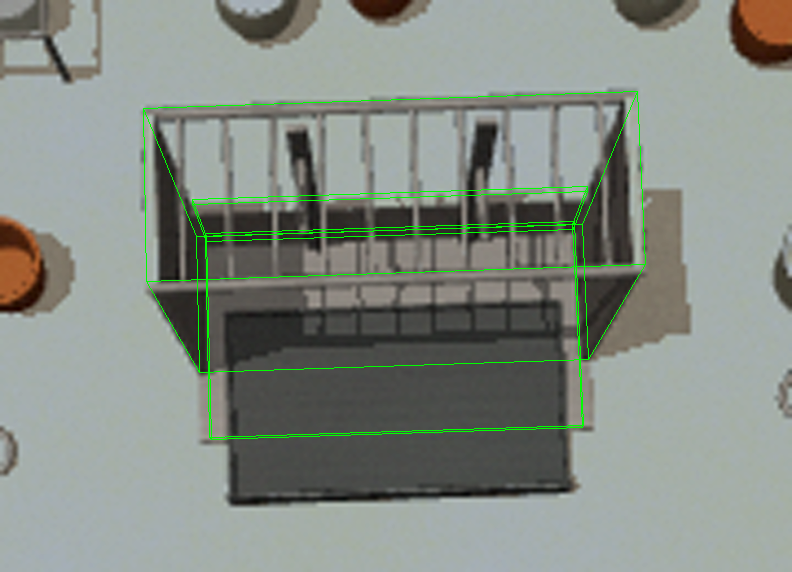

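View pics/fit_scene.png

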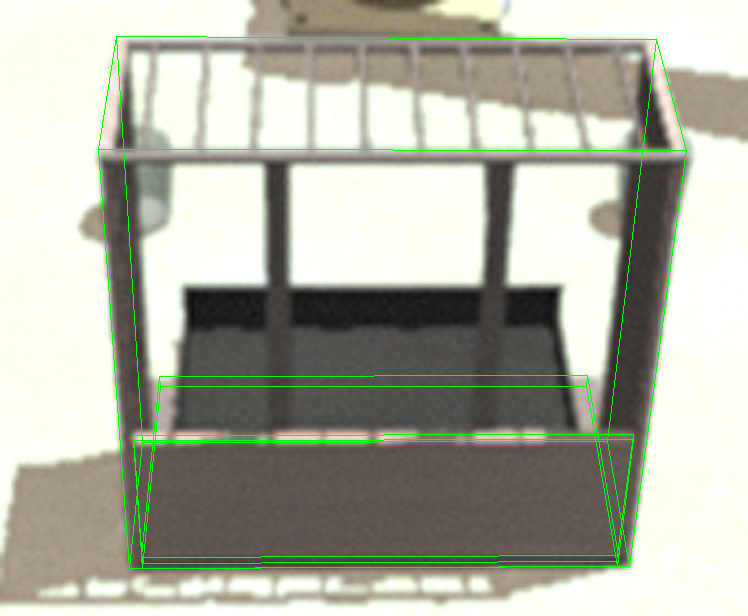

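The cabinet fits well at about (0.659, 0.003) with yaw 0.057. Next I'll look into it from the front with the wrist camera, to see which hook is higher.

Call:
send_rows(targets=[[[29,-48,7,-1.3,8.5],[29,-48,7,-1.3,8.5],[29,-48,7,-1.3,8.5],[29,-48,7,-1.3,8.5],[29,-48,7,-1.3,8.5],[29,-48,7,-1.3,8.5],[29,-48,7,-1.3,8.5],[29,-48,7,-1.3,8.5],[29,-48,7,-1.3,8.5],[29,-48,7,-1.3,8.5],[29,-48,7,-1.3,8.5],[29,-48,7,-1.3,8.5]]])

```text
clock: 3.05
eef_pos: [0.4192, 0.004, 0.3012]
tool_rot: [0.703, 0.711, -0.0, -0.0]
ft_force: [0.2, 0.0, 0.1]
grip_width: 0.0849
```

```bash
python3 - <<'E'
from h import *
o=bot.get_obs(); print(o["clock"],o["eef_pos"],o["tool_rot"],o["joint_pos"])
im=vision.camera("wrist"); cv2.imwrite("pics/w1.png",im[:,:,::-1])
for t in("hook_high_seat","hook_low_seat","paddle_loop"):
    print(t,[(round(r["score"],2),np.round(r["uv"],1)) for r in vision.boxes_of(t,"wrist")])
E
```

```text
3.05 [0.41915982 0.00401322 0.30118157] [ 7.03494965e-01  7.10700167e-01 -1.13845118e-04 -3.06824355e-04] [ 9.37470517e-03  5.85677592e-02 -3.10785295e-02  1.48174378e+00
  2.75457480e-04  1.56998121e+00]
hook_high_seat [(0.71, array([575. , 141.4]))]
hook_low_seat [(0.73, array([566.8, 247.9]))]
paddle_loop [(0.58, array([382.8, 338.6]))]
```

View pics/w1.png

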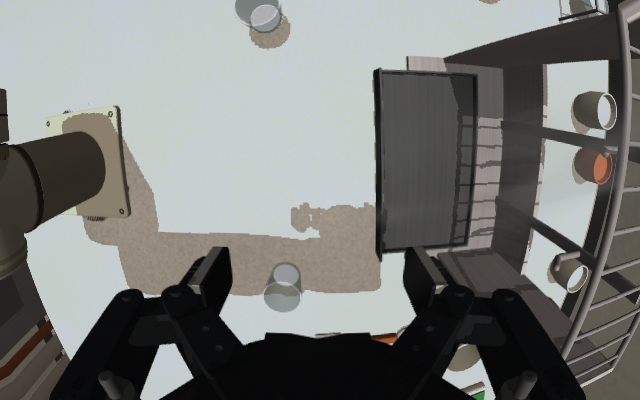

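```bash
python3 - <<'E'
from h import *
im=cv2.imread("pics/w1.png")
c=cv2.resize(im[90:330,480:640],None,fx=3.7,fy=2.5*1.48/1.48*1.0 and 2.5,interpolation=cv2.INTER_CUBIC)
c=cv2.resize(im[100:310,490:640],None,fx=2.8,fy=2.8,interpolation=cv2.INTER_CUBIC)
cv2.imwrite("pics/w1c.png",c)
E
```

```text
(no output)
```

View pics/w1c.png

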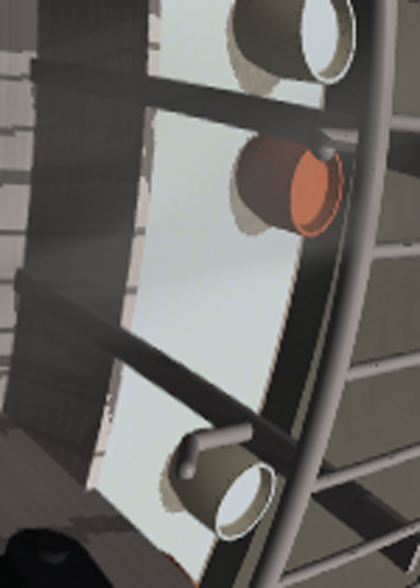

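```bash
python3 - <<'E'
from h import *
o=bot.get_obs()
p=np.array([.6587,.0034,.0567]); c,s=np.cos(p[2]),np.sin(p[2])
def loc(w): d=w[:2]-p[:2]; return np.round([c*d[0]+s*d[1],-s*d[0]+c*d[1],w[2]],4)
P=lambda u,v:(490+u/2.8,100+v/2.8)
for nm,uv,z in(("low bend",P(197,437),.215),("low tip",P(187,462),.232),("low strapjunction",P(250,430),.215),("high tip",P(325,148),.267),("hi rod",P(348,133),.25)):
    w=atz("wrist",uv,z,o); print(nm,uv,w.round(4),loc(w))
# floor/tray features check: tray front top corners
for uv in((377,70),(380,260)): print("tray",atz("wrist",uv,.052,o).round(4),loc(atz("wrist",uv,.052,o)))
# roof front corners check of pose
for q in((-.048,.158,.323),(-.048,-.158,.323)):
    w=np.array([p[0]+c*q[0]-s*q[1],p[1]+s*q[0]+c*q[1],q[2]]); print(proj("wrist",w,o))
# straps in top & scene
def tp(u,v):return (240+u/4.4,90+v/4.4)
def sp(u,v):return (230+u/4.4,170+v/4.4)
for nm,n,uv,z in(("A","top",tp(297,130),.31),("B","top",tp(487,125),.31),("Bs","scene",sp(277,165),.31),("As","scene",sp(498,165),.31)):
    w=atz(n,uv,z); print(nm,w.round(4),loc(w))
E
```

```text
low bend (560.3571428571429, 256.07142857142856) [ 0.6817 -0.0581  0.215 ] [ 0.0195 -0.0627  0.215 ]
low tip (556.7857142857143, 265.0) [ 0.6608 -0.0581  0.232 ] [-0.0013 -0.0615  0.232 ]
low strapjunction (579.2857142857143, 253.57142857142858) [ 0.716  -0.0581  0.215 ] [ 0.0537 -0.0647  0.215 ]
high tip (606.0714285714286, 152.85714285714286) [0.6547 0.062  0.267 ] [-0.0006  0.0587  0.267 ]
hi rod (614.2857142857143, 147.5) [0.6908 0.0668 0.25  ] [0.0356 0.0614 0.25  ]
tray [0.4924 0.1236 0.052 ] [-0.1593  0.1294  0.052 ]
tray [ 0.5111 -0.138   0.052 ] [-0.1554 -0.1328  0.052 ]
[626.43087395   8.35607427]
[537.97102815 406.37781506]
A [0.7064 0.0665 0.31  ] [0.0512 0.0603 0.31  ]
B [ 0.7125 -0.0561  0.31  ] [ 0.0504 -0.0624  0.31  ]
Bs [ 0.7237 -0.0555  0.31  ] [ 0.0615 -0.0625  0.31  ]
As [0.7164 0.0641 0.31  ] [0.0611 0.0573 0.31  ]
```

```bash
python3 - <<'E'
from h import *
P=lambda u,v:(200+u/2.6,90+v/2.6)
for nm,l,h,d in(("paddle",(580,234),(591,346),.107),("skimmer",(97,267),(71,358),.088)):
    L=atz("top",P(*l),.008);H=atz("top",P(*h),.008); x=(L-H)/np.linalg.norm(L-H)
    print(nm,L,H,np.linalg.norm(L-H),"yaw",np.arctan2(x[1],x[0]),"grip",L-d*x)
E
```

```text
paddle [ 0.59233192 -0.33096868  0.008     ] [ 0.44011804 -0.34522754  0.008     ] 0.15288027991000408 yaw 0.09340383466291557 grip [ 0.48579833 -0.34094837  0.008     ]
skimmer [0.53156245 0.32502557 0.008     ] [0.40717113 0.35396514 0.008     ] 0.12771334943966262 yaw -0.2285832141179756 grip [0.44585147 0.34496618 0.008     ]
```

Call:
send_rows(targets=[[[6.7,-34.5,-12,1.65,8.5],[6.7,-34.5,-12,1.65,8.5],[6.7,-34.5,-12,1.65,8.5],[6.7,-34.5,-12,1.65,8.5],[6.7,-34.5,-12,1.65,8.5],[6.7,-34.5,-12,1.65,8.5],[6.7,-34.5,-12,1.65,8.5],[6.7,-34.5,-12,1.65,8.5],[6.7,-34.5,-12,1.65,8.5],[6.7,-34.5,-12,1.65,8.5],[6.7,-34.5,-12,1.65,8.5]]])

```text
clock: 4.62
eef_pos: [0.4872, -0.3414, 0.1812]
tool_rot: [-0.044, 0.999, 0.0, -0.0]
ft_force: [-0.5, 0.2, 0.4]
grip_width: 0.085
```

```bash
python3 - <<'E'
from h import *
o=bot.get_obs(); print(o["clock"],o["eef_pos"],o["tool_rot"],o["joint_pos"])
im=vision.camera("wrist"); cv2.imwrite("pics/w2.png",im[:,:,::-1])
print(proj("wrist",[.592,-.331,.008],o),proj("wrist",[.486,-.341,.008],o),proj("wrist",[.44,-.345,.008],o))
E
```

```text
4.625 [ 0.48720599 -0.34143988  0.1812255 ] [-4.39062067e-02  9.99035648e-01  9.41727093e-05 -1.02986795e-04] [-6.11282987e-01  4.53328421e-01  1.79741944e-01  1.29748793e+00
  2.38396900e-05 -6.99123643e-01]
[319.38637311 265.6352299 ] [318.89569659 175.83741194] [318.95178713 131.65794889]
```

View pics/w2.png

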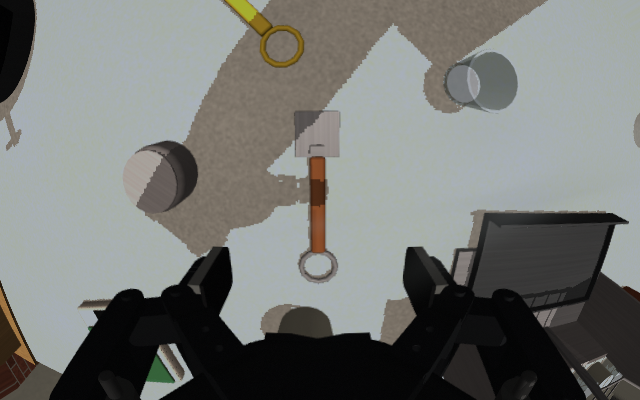

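The wrist view shows the wood-handled paddle directly below: blade at (317,134), loop at (318,265). The yellow look-alike is well clear at (280,45). I'll go down and grip it.

Call:
send_rows(targets=[[[-0.9,0,-6,0,8.5],[-0.9,0,-12,0,8.5],[-0.9,0,-15,0,5],[-0.9,0,-17,0,5],[-0.9,0,-17.7,0,5],[-0.9,0,-17.7,0,5]]])

```text
clock: 5.42
eef_pos: [0.478, -0.342, 0.0044]
tool_rot: [-0.044, 0.999, 0.0, -0.0]
ft_force: [-0.7, 0.0, 0.0]
grip_width: 0.0501
```

Call:
send_rows(targets=[[[0,0,0,0,1],[0,0,0,0,1],[0,0,0,0,1],[0,0,0,0,1],[0,0,0,0,1]]])

```text
clock: 6.05
eef_pos: [0.4787, -0.3427, 0.0058]
tool_rot: [-0.044, 0.999, -0.001, 0.001]
ft_force: [0.1, 0.1, 5.7]
grip_width: 0.0141
```

Call:
send_rows(targets=[[[0,0,2,0,0.5],[0,0,8,0,0.5],[0,0,14,0,0.5],[0,0,20,0,0.5],[0,0,20,0,0.5]]])

```text
clock: 6.68
eef_pos: [0.4806, -0.3442, 0.2106]
tool_rot: [-0.044, 0.999, -0.004, 0.005]
ft_force: [0.1, -0.7, -1.6]
grip_width: 0.0141
```

```bash
python3 - <<'E'
from h import *
o=bot.get_obs(); print(o["clock"],o["eef_pos"],o["ft_force"],o["ft_torque"],o["grip_width"])
im=vision.camera("wrist"); cv2.imwrite("pics/w3.png",im[:,:,::-1])
im=vision.camera("scene"); cv2.imwrite("pics/s3.png",cv2.resize(im[130:300,120:340,::-1],None,fx=3.6,fy=3.5))
E
```

```text
6.675 [ 0.48062952 -0.34422058  0.21062689] [ 0.1066894  -0.72094071 -1.60325939] [ 0.05302788 -0.02817422  0.02535459] 0.014140475228170536
```

View pics/w3.png

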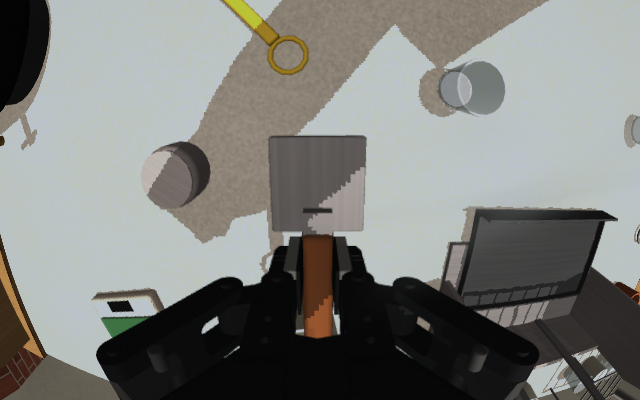

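View pics/s3.png

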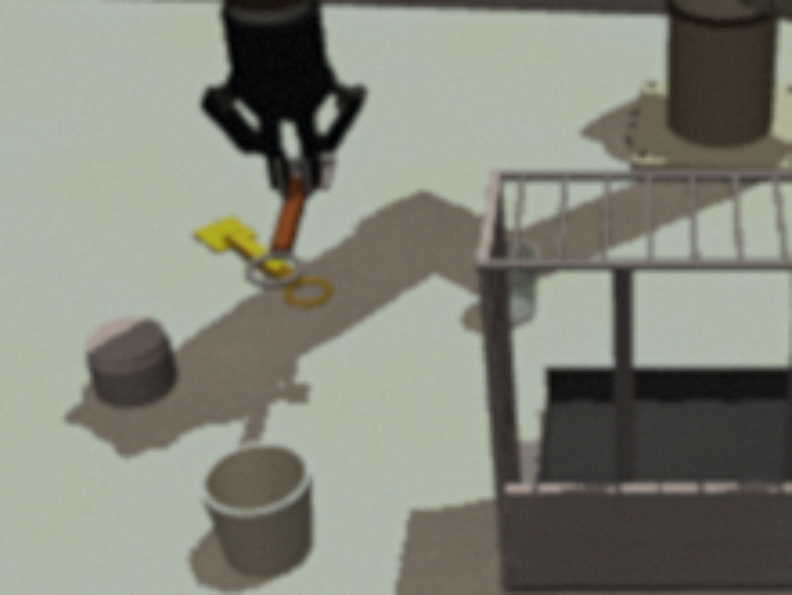

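```bash
python3 - <<'E'
from h import *
o=bot.get_obs(); e=o["eef_pos"]; print(e,o["tool_rot"],o["clock"])
yaw=.093
for dz in(.002,-.01,-.02):
  L=e+np.array([.115*np.cos(yaw),.115*np.sin(yaw),dz]); print(dz,proj("scene",L), proj("top",L))
im=vision.camera("top"); cv2.imwrite("pics/t3.png",cv2.resize(im[130:270,380:520,::-1],None,fx=4,fy=4))
E
```

```text
[ 0.47779421 -0.34216013  0.20439772] [-4.35327781e-02  9.99051953e-01 -1.95902339e-04  2.32856166e-04] 6.775
0.002 [197.2857771 206.6292271] [438.30257285 169.24454834]
-0.01 [197.85667996 210.12965632] [437.25582415 169.99198306]
-0.02 [198.32758176 213.01693988] [436.39860617 170.60408268]
```

View pics/t3.png

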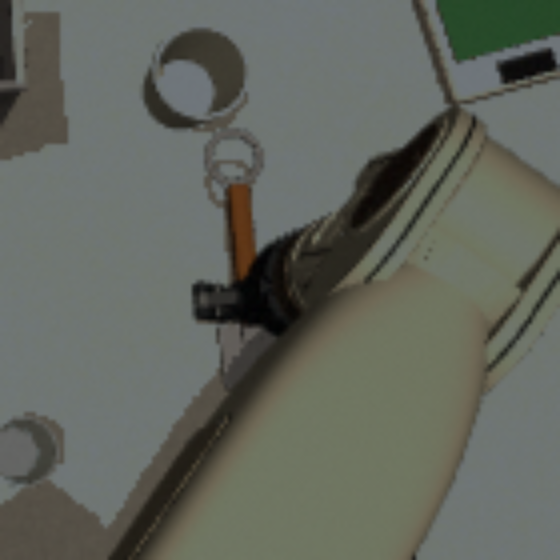

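Call:
send_rows(targets=[[[-4.8,0,4,-0.037,0.5],[-4.8,4,8.2,-0.037,0.5],[-4.8,10,8.2,-0.037,0.5],[-4.8,16,8.2,-0.037,0.5],[-4.8,22,8.2,-0.037,0.5],[-4.8,28,8.2,-0.037,0.5],[-4.8,34,8.2,-0.037,0.5],[-4.8,38,8.2,-0.037,0.5],[-4.8,39.8,8.2,-0.037,0.5],[-4.8,39.8,8.2,-0.037,0.5],[-4.8,39.8,8.2,-0.037,0.5]]])

```text
clock: 8.2
eef_pos: [0.4292, 0.0553, 0.2849]
tool_rot: [-0.025, 1.0, -0.0, -0.002]
ft_force: [0.6, 0.2, -3.1]
grip_width: 0.0142
```

```bash
python3 - <<'E'
from h import *
o=bot.get_obs(); e=o["eef_pos"]; print(e,o["tool_rot"],o["clock"])
im=vision.camera("top"); cv2.imwrite("pics/t4.png",cv2.resize(im[90:230,250:410,::-1],None,fx=5,fy=4))
im=vision.camera("scene"); cv2.imwrite("pics/s4.png",cv2.resize(im[150:290,230:400,::-1],None,fx=4.4,fy=4.2))
yaw=.0567
L=e+np.array([.115*np.cos(yaw),.115*np.sin(yaw),.002])
for n in("top","scene"): print(proj(n,L))
E
```

```text
[0.42917539 0.05530364 0.28485132] [-2.49991932e-02  9.99686100e-01 -4.00823582e-04 -1.60643545e-03] 8.2
[307.88559064 177.34816046]
[340.60326776 177.58920705]
```

View pics/t4.png

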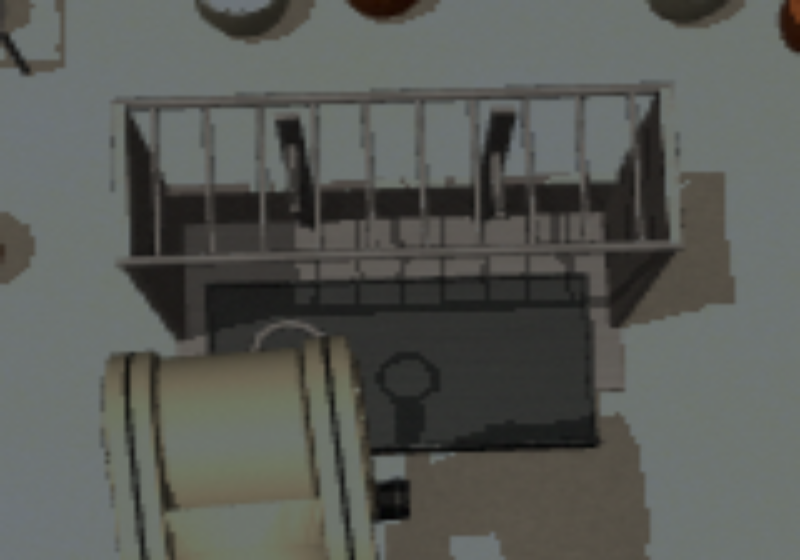

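View pics/s4.png

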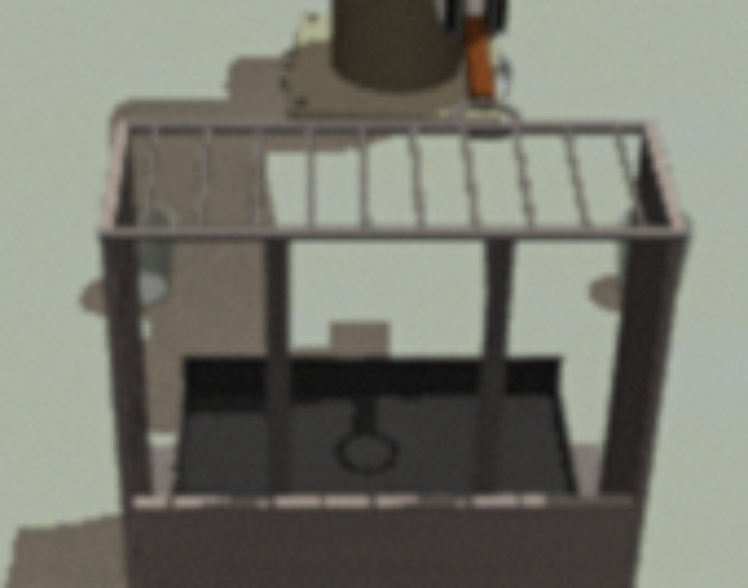

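Call:
send_rows(targets=[[[3,0,0.1,0,0.5],[6,0,0.1,0,0.5],[9,0,0.1,0,0.5],[10.5,0,0.1,0,0.5],[11.1,0,0.1,0,0.5],[11.1,0,0.1,0,0.5],[11.1,0,0.1,0,0.5]]])

```text
clock: 9.18
eef_pos: [0.5403, 0.0555, 0.2875]
tool_rot: [-0.025, 1.0, -0.0, -0.0]
ft_force: [-0.6, -0.1, -1.9]
grip_width: 0.0139
```

```bash
python3 - <<'E'
from h import *
o=bot.get_obs(); e=o["eef_pos"]; print(e,o["tool_rot"],o["clock"],o["ft_force"])
im=vision.camera("top"); cv2.imwrite("pics/t5.png",cv2.resize(im[100:190,270:390,::-1],None,fx=6.5,fy=6.5,interpolation=cv2.INTER_CUBIC))
im=vision.camera("scene"); cv2.imwrite("pics/s5.png",cv2.resize(im[165:265,250:400,::-1],None,fx=5.3,fy=5.3,interpolation=cv2.INTER_CUBIC))
im=vision.camera("wrist"); cv2.imwrite("pics/w5.png",im[:,:,::-1])
yaw=.0567
L=e+np.array([.115*np.cos(yaw),.115*np.sin(yaw),.002])
for n in("top","scene"): print(proj(n,L),proj(n,[.6553,.0625,.267]))
E
```

```text
[0.54028939 0.05552983 0.28745307] [-2.48970466e-02  9.99690009e-01 -4.83261735e-06 -1.52871694e-04] 9.175 [-0.57317139 -0.06589125 -1.86213442]
[308.89638203 139.11595012] [309.10310291 141.08091287]
[341.42993398 199.90459351] [341.13075169 207.16349729]
```

View pics/t5.png

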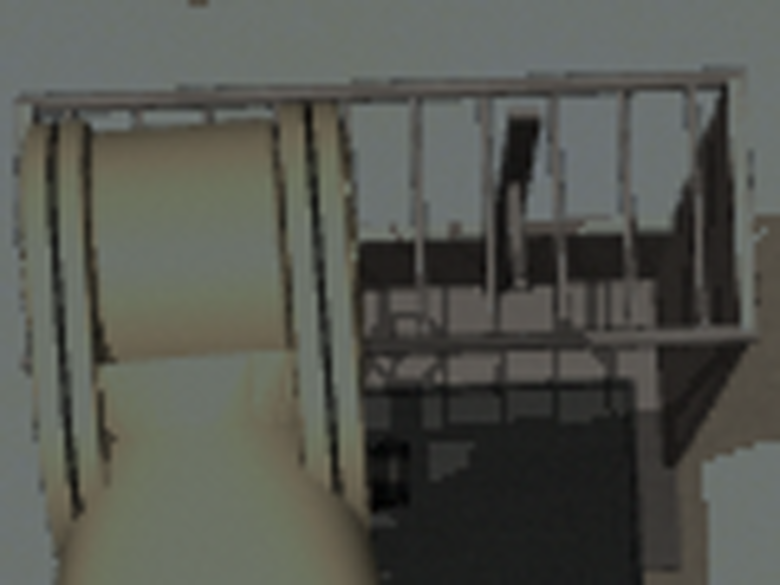

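View pics/s5.png

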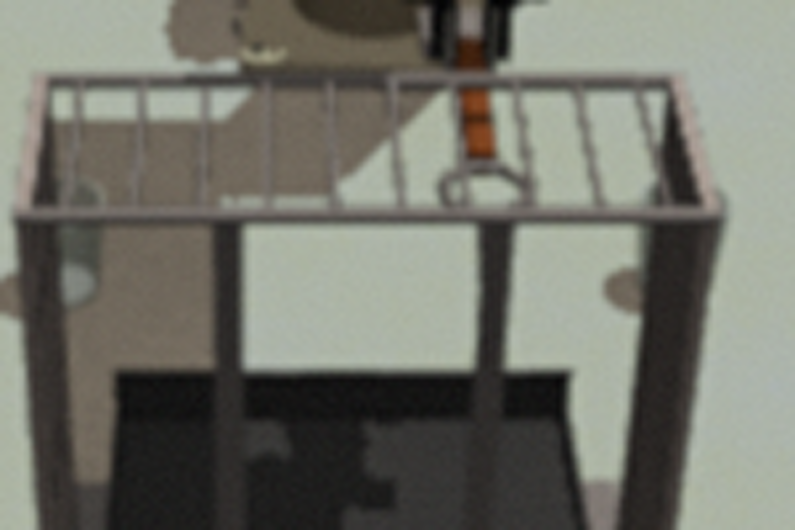

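View pics/w5.png

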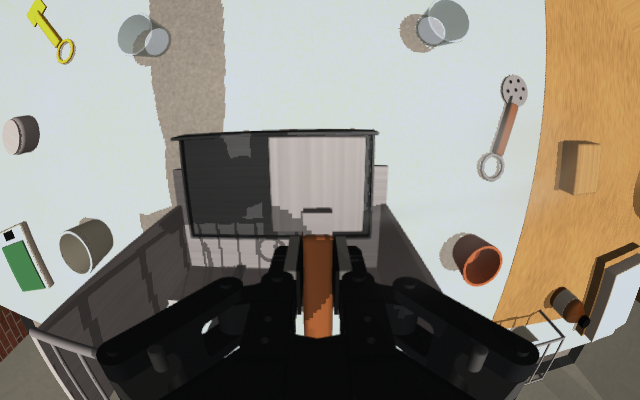

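Call:
send_rows(targets=[[[0,0,-0.8,0,0.5],[0,0,-1.5,0,0.5],[0.4,0,-2.1,0,0.5],[0.4,0,-2.1,0,0.5]]])

```text
clock: 9.82
eef_pos: [0.5448, 0.0558, 0.2653]
tool_rot: [-0.025, 1.0, -0.0, -0.001]
ft_force: [-0.5, 0.4, -1.4]
grip_width: 0.0141
```

Call:
send_rows(targets=[[[0.3,0,-0.4,0,0.5],[0.6,0,-0.8,0,0.5],[0.6,0,-0.8,0,0.5]]])

```text
clock: 10.2
eef_pos: [0.5509, 0.0558, 0.2577]
tool_rot: [-0.025, 1.0, -0.0, -0.0]
ft_force: [1.0, 0.2, -1.6]
grip_width: 0.0137
```

```bash
python3 - <<'E'
from h import *
o=bot.get_obs(); e=o["eef_pos"]; print(e,o["tool_rot"],o["clock"],o["ft_force"],o["ft_torque"])
im=vision.camera("scene"); cv2.imwrite("pics/s6.png",cv2.resize(im[165:265,250:400,::-1],None,fx=5.3,fy=5.3,interpolation=cv2.INTER_CUBIC))
yaw=.0567
L=e+np.array([.115*np.cos(yaw),.115*np.sin(yaw),.002])
for n in("top","scene"): print((proj(n,L)-[250,165])*5.3)
E
```

```text
[0.55091732 0.0558038  0.25774028] [-2.50785012e-02  9.99685390e-01 -4.67184668e-05 -4.33583645e-04] 10.2 [ 0.98580793  0.18454347 -1.61317719] [-0.00587008  0.01204368  0.04300763]
[ 314.71564516 -141.63578481]
[482.16255442 248.37251455]
```

View pics/s6.png

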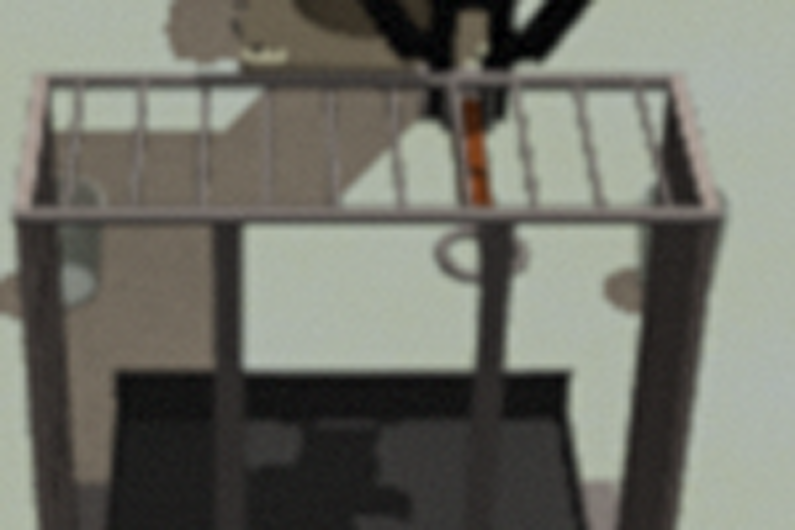

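Call:
send_rows(targets=[[[0,0,-0.4,0,0.5],[0,0,-0.8,0,0.5],[0,0,-0.8,0,0.5]]])

```text
clock: 10.62
eef_pos: [0.5512, 0.0559, 0.2508]
tool_rot: [-0.025, 1.0, 0.0, 0.001]
ft_force: [-0.7, 0.4, 0.7]
grip_width: 0.014
```

Call:
send_rows(targets=[[[0,0,-0.5,0,0.5],[0,0,-1.0,0,0.5],[0,0,-1.5,0,0.5],[0,0,-1.5,0,0.5]]])

```text
clock: 11.12
eef_pos: [0.5508, 0.0557, 0.2348]
tool_rot: [-0.025, 1.0, -0.0, -0.0]
ft_force: [1.8, 0.1, 1.6]
grip_width: 0.0141
```

```bash
python3 - <<'E'
from h import *
o=bot.get_obs(); e=o["eef_pos"]; print(e,o["tool_rot"],o["clock"],o["ft_force"],o["ft_torque"])
im=vision.camera("scene"); cv2.imwrite("pics/s7.png",cv2.resize(im[165:265,250:400,::-1],None,fx=5.3,fy=5.3,interpolation=cv2.INTER_CUBIC))
im=vision.camera("wrist"); cv2.imwrite("pics/w7.png",im[:,:,::-1])
E
```

```text
[0.55083695 0.05568546 0.23476114] [-2.49888872e-02  9.99687673e-01 -1.90108601e-04 -2.75838044e-04] 11.125 [1.751752   0.06178748 1.57403801] [ 0.05455956 -0.81638117 -0.03424396]
```

View pics/s7.png

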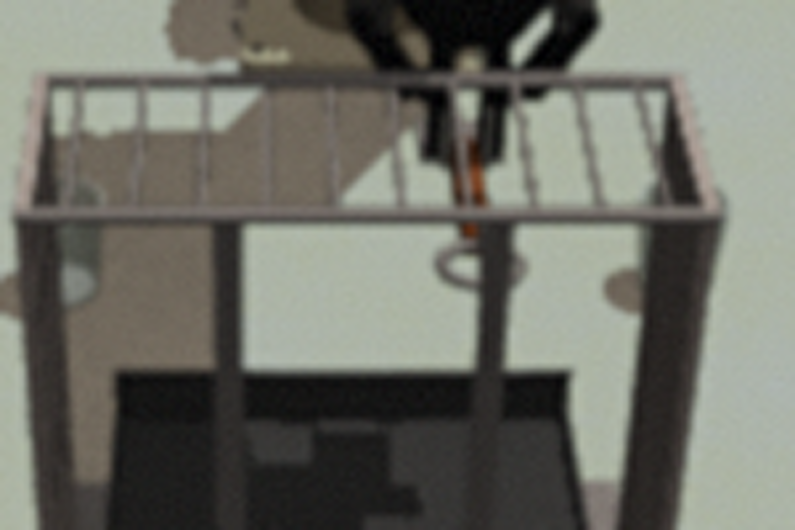

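View pics/w7.png

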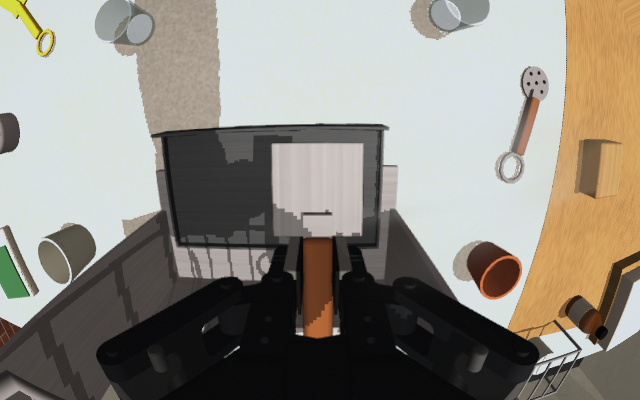

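Call:
send_rows(targets=[[[0,0,-0.7,0,0.5],[0,0,-1.4,0,0.5],[0,0,-2.1,0,0.5],[0,0,-2.1,0,0.5]]])

```text
clock: 11.72
eef_pos: [0.5499, 0.056, 0.2132]
tool_rot: [-0.025, 1.0, 0.0, -0.001]
ft_force: [0.2, 1.9, 0.2]
grip_width: 0.0139
```

Call:
send_rows(targets=[[[0,0,-0.7,0,0.5],[0,0,-1.4,0,0.5],[0,0,-2.0,0,0.5],[0,0,-2.0,0,0.5]]])

```text
clock: 12.22
eef_pos: [0.5503, 0.0554, 0.1936]
tool_rot: [-0.025, 1.0, -0.0, -0.001]
ft_force: [1.1, 0.1, 2.7]
grip_width: 0.0137
```

```bash
python3 - <<'E'
from h import *
o=bot.get_obs(); e=o["eef_pos"]; print(e,o["tool_rot"],o["clock"],o["ft_force"],o["ft_torque"])
im=vision.camera("scene"); cv2.imwrite("pics/s8.png",cv2.resize(im[165:265,250:400,::-1],None,fx=5.3,fy=5.3,interpolation=cv2.INTER_CUBIC))
im=vision.camera("wrist"); cv2.imwrite("pics/w8.png",im[:,:,::-1])
E
```

```text
[0.5502663  0.05542396 0.19355306] [-2.47735301e-02  9.99692602e-01 -4.08706824e-04 -8.97972244e-04] 12.225 [1.12525853 0.06423356 2.65589475] [-0.00184922 -0.63892028 -0.02014055]
```

View pics/s8.png

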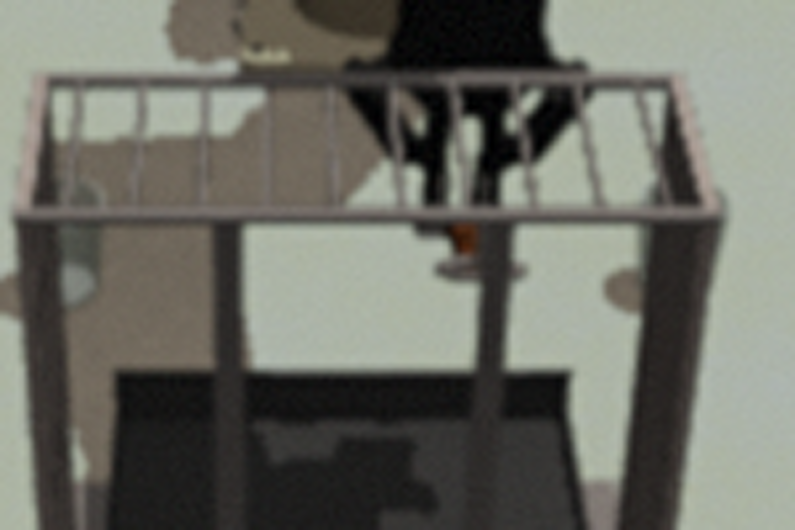

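View pics/w8.png

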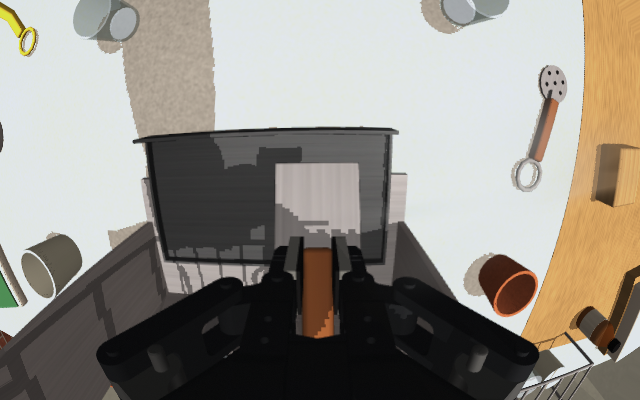

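Call:
send_rows(targets=[[[0.3,0,-0.6,0,0.5],[0.6,0,-1.3,0,0.5],[0.6,0,-1.3,0,0.5],[0.6,0,-1.3,0,0.5]]])

```text
clock: 12.82
eef_pos: [0.5569, 0.0561, 0.1812]
tool_rot: [-0.025, 1.0, 0.0, -0.0]
ft_force: [1.1, 2.2, 1.8]
grip_width: 0.0139
```

Call:
send_rows(targets=[[[0,0,0,0,8.5],[0,0,0,0,8.5],[0,0,0,0,8.5],[0,0,0,0,8.5]]])

```text
clock: 13.32
eef_pos: [0.5566, 0.0557, 0.1811]
tool_rot: [-0.025, 1.0, -0.0, -0.0]
ft_force: [0.5, 0.2, 0.6]
grip_width: 0.084
```

```bash
python3 - <<'E'
from h import *
o=bot.get_obs(); e=o["eef_pos"]; print(e,o["clock"],o["ft_force"],o["ft_torque"])
im=vision.camera("scene"); cv2.imwrite("pics/s9.png",cv2.resize(im[165:305,240:400,::-1],None,fx=4.2,fy=4.2,interpolation=cv2.INTER_CUBIC))
im=vision.camera("wrist"); cv2.imwrite("pics/w9.png",im[:,:,::-1])
E
```

```text
[0.5565713  0.05569935 0.18107099] 13.325 [0.48216904 0.20154717 0.61628553] [ 0.03914002  0.00264001 -0.03628894]
```

View pics/s9.png

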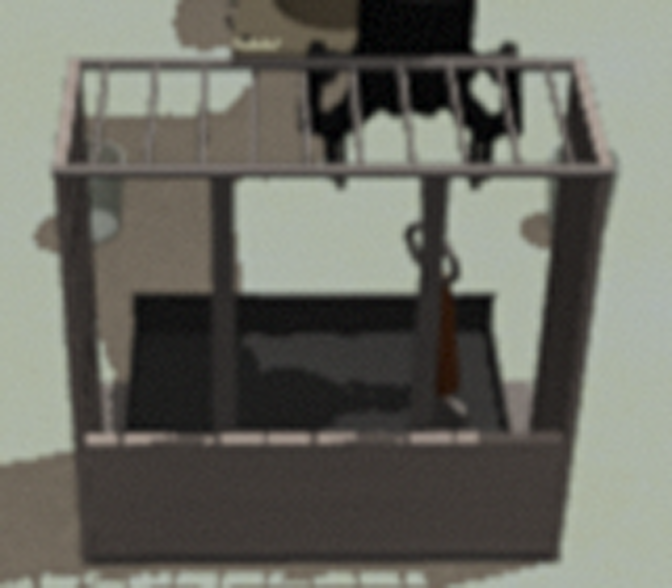

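View pics/w9.png

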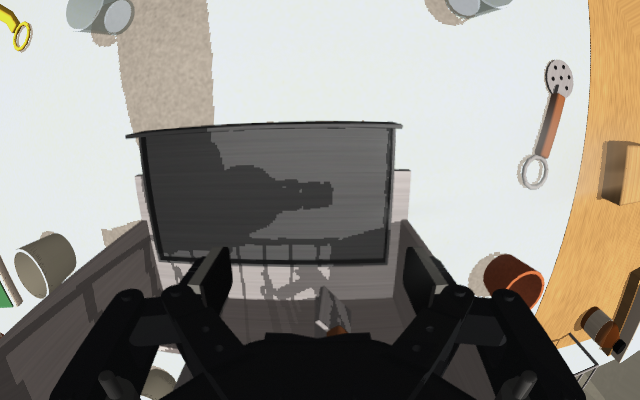

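Call:
send_rows(targets=[[[-5,0,0,0,8.5],[-10,0,0,-0.05,8.5],[-12,5,0,-0.15,8.5],[-12,11,0,-0.285,8.5],[-12,17,0,-0.285,8.5],[-12,23,0,-0.285,8.5],[-11.7,29,0,-0.285,8.5],[-11.7,29,0,-0.285,8.5],[-11.7,29,0,-0.285,8.5]]])

```text
clock: 14.55
eef_pos: [0.4394, 0.3456, 0.1809]
tool_rot: [0.117, 0.993, -0.001, -0.0]
ft_force: [0.3, -0.6, -0.5]
grip_width: 0.0851
```

```bash
python3 - <<'E'
from h import *
o=bot.get_obs(); e=o["eef_pos"]; print(e,o["tool_rot"],o["clock"],o["joint_pos"])
im=vision.camera("scene"); cv2.imwrite("pics/s10.png",cv2.resize(im[165:305,240:400,::-1],None,fx=4.2,fy=4.2,interpolation=cv2.INTER_CUBIC))
im=vision.camera("wrist"); cv2.imwrite("pics/w10.png",im[:,:,::-1])
for d in(0,.088,-.04):
    y=-.2286; print(proj("wrist",[.4459+d*np.cos(y),.345+d*np.sin(y),.008],o))
E
```

```text
[0.43941957 0.34559276 0.18088721] [ 1.16752912e-01  9.93160734e-01 -6.25873135e-04 -3.49885678e-04] 14.55 [ 6.66652963e-01  3.83528838e-01  7.19461857e-02  1.26059293e+00
 -3.92685424e-04  9.00692894e-01]
[319.71974125 182.65849478]
[320.00290539 257.3577662 ]
[319.53887657 144.75155709]
```

View pics/s10.png

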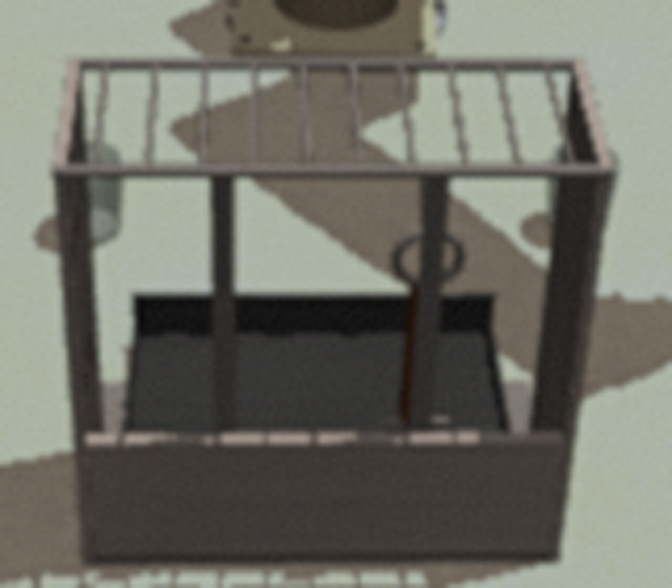

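View pics/w10.png

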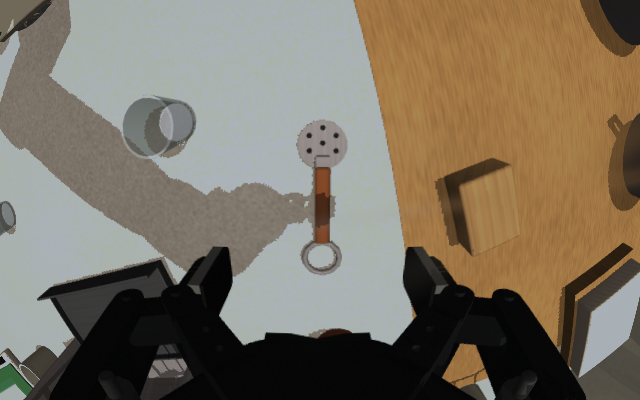

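Call:
send_rows(targets=[[[0,0.2,-6,0,8.5],[0,0.2,-12,0,8.5],[0,0.2,-15,0,5],[0,0.2,-17,0,5],[0,0.2,-17.6,0,5],[0,0.2,-17.6,0,5]]])

```text
clock: 15.4
eef_pos: [0.4403, 0.3471, 0.0058]
tool_rot: [0.118, 0.993, 0.0, 0.0]
ft_force: [0.1, 0.4, -0.5]
grip_width: 0.0499
```

Call:
send_rows(targets=[[[0,0,0,0,0.5],[0,0,0,0,0.5],[0,0,0,0,0.5],[0,0,0,0,0.5],[0,0,0,0,0.5]]])

```text
clock: 16.02
eef_pos: [0.4408, 0.3486, 0.0068]
tool_rot: [0.117, 0.993, 0.001, 0.001]
ft_force: [-0.0, -0.3, 6.3]
grip_width: 0.0139
```

Call:
send_rows(targets=[[[0,0,2,0,0.5],[0,0,8,0,0.5],[0,0,14,0,0.5],[0,0,21,0,0.5],[0,0,21,0,0.5],[0,0,21,0,0.5]]])

```text
clock: 16.77
eef_pos: [0.4398, 0.3479, 0.2155]
tool_rot: [0.117, 0.993, 0.0, 0.0]
ft_force: [-1.3, 0.3, -0.8]
grip_width: 0.0139
```

```bash
python3 - <<'E'
from h import *
o=bot.get_obs(); e=o["eef_pos"]; print(e,o["tool_rot"],o["clock"],o["ft_force"],o["grip_width"])
im=vision.camera("scene"); cv2.imwrite("pics/s11.png",cv2.resize(im[0:250,240:600,::-1],None,fx=2.2,fy=2.2,interpolation=cv2.INTER_CUBIC))
im=vision.camera("top"); cv2.imwrite("pics/t11.png",cv2.resize(im[90:230,180:400,::-1],None,fx=3.6,fy=3.6))
yaw=2*np.arctan2(o["tool_rot"][1],o["tool_rot"][0]); yaw-=np.pi; print(yaw)
L=e+np.array([.094*np.cos(yaw),.094*np.sin(yaw),.002])
print(L,(proj("top",L)-[180,90])*3.6,(proj("scene",L)-[240,0])*2.2)
E
```

```text
[0.43984    0.34789099 0.21545746] [1.17060891e-01 9.93124667e-01 2.62845889e-04 2.74321028e-04] 16.775 [-1.25857962  0.29294932 -0.83371741] 0.013882169461230979
-0.23465982890147696
[0.53126379 0.32603485 0.21745746] [149.82774628 336.40300719] [422.73046012 438.12390717]
```

View pics/s11.png

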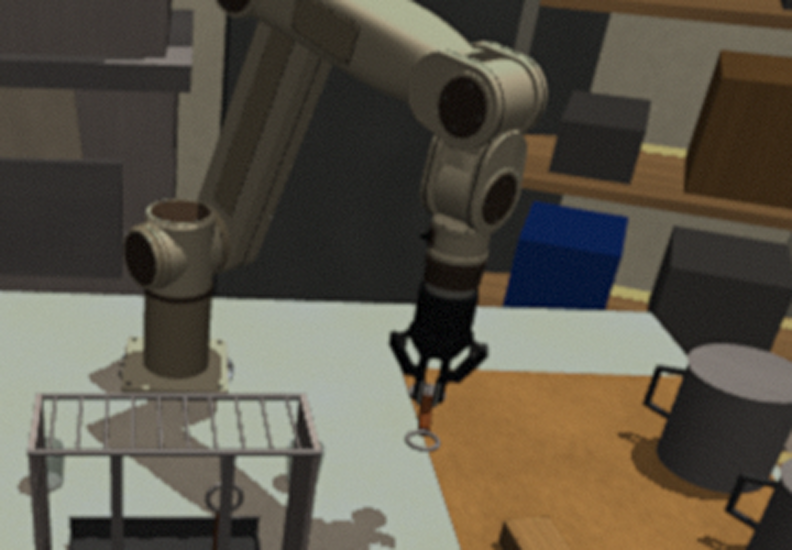

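View pics/t11.png

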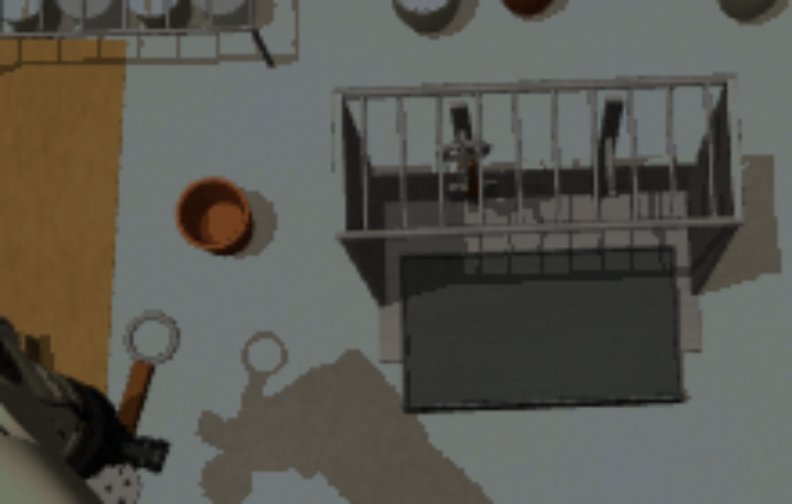

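Call:
send_rows(targets=[[[0,-3,3.4,0.15,0.5],[0,-9,3.4,0.292,0.5],[0,-15,3.4,0.292,0.5],[0,-21,3.4,0.292,0.5],[0,-27,3.4,0.292,0.5],[0,-33,3.4,0.292,0.5],[0,-38,3.4,0.292,0.5],[0,-41.1,3.4,0.292,0.5],[3,-41.1,3.4,0.292,0.5],[6,-41.1,3.4,0.292,0.5],[6,-41.1,3.4,0.292,0.5]]])

```text
clock: 18.25
eef_pos: [0.5001, -0.0632, 0.2463]
tool_rot: [-0.029, 1.0, 0.0, -0.002]
ft_force: [0.0, -0.4, -1.2]
grip_width: 0.0139
```

```bash
python3 - <<'E'
from h import *
o=bot.get_obs(); e=o["eef_pos"]; print(e,o["tool_rot"],o["clock"],o["ft_force"],o["grip_width"])
im=vision.camera("scene"); cv2.imwrite("pics/s12.png",cv2.resize(im[60:260,220:420,::-1],None,fx=3,fy=3,interpolation=cv2.INTER_CUBIC))
yaw=2*np.arctan2(o["tool_rot"][1],o["tool_rot"][0]); yaw-=np.pi; print(yaw)
L=e+np.array([.094*np.cos(yaw),.094*np.sin(yaw),.002])
print(L,(proj("scene",L)-[220,60])*3)
E
```

```text
[ 0.50014643 -0.06324443  0.24628512] [-2.85355307e-02  9.99589862e-01  3.91289751e-04 -2.38309498e-03] 18.25 [ 0.03294771 -0.42386179 -1.20735151] 0.01385326334924177
0.05707897595803635
[ 0.59399335 -0.05788192  0.24828512] [227.42627298 413.93029474]
```

View pics/s12.png

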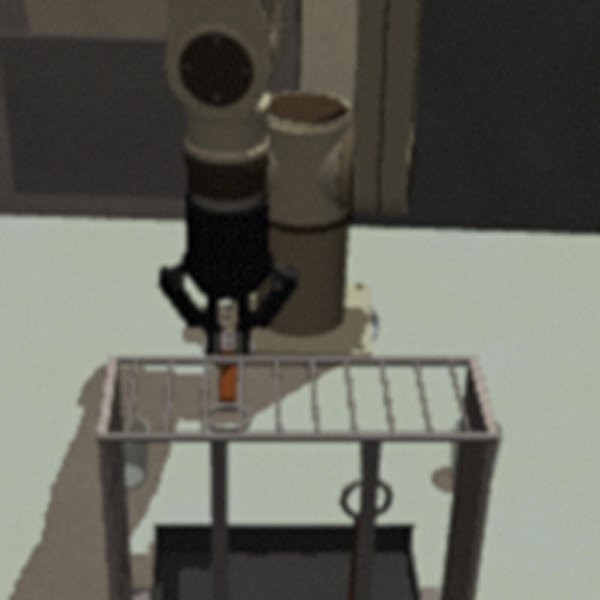

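Call:
send_rows(targets=[[[3,0,0,0,0.5],[5,0,0,0,0.5],[6.3,0,0,0,0.5],[6.6,0,0,0,0.5],[6.6,0,0,0,0.5],[6.6,0,0,0,0.5]]])

```text
clock: 19.05
eef_pos: [0.5651, -0.0631, 0.2493]
tool_rot: [-0.029, 1.0, 0.0, -0.0]
ft_force: [-0.3, 0.4, -0.9]
grip_width: 0.0142
```

```bash
python3 - <<'E'
from h import *
o=bot.get_obs(); e=o["eef_pos"]; print(e,o["tool_rot"],o["clock"],o["ft_force"],o["grip_width"])
im=vision.camera("scene"); cv2.imwrite("pics/s13.png",cv2.resize(im[165:265,240:390,::-1],None,fx=5.3,fy=5.3,interpolation=cv2.INTER_CUBIC))
im=vision.camera("top"); cv2.imwrite("pics/t13.png",cv2.resize(im[90:190,270:390,::-1],None,fx=6,fy=6,interpolation=cv2.INTER_CUBIC))
yaw=2*np.arctan2(o["tool_rot"][1],o["tool_rot"][0]); yaw-=np.pi; print(yaw)
L=e+np.array([.094*np.cos(yaw),.094*np.sin(yaw),.002])
t=[.6622,-.059,.232]
print(L,(proj("scene",L)-[240,165])*5.3,(proj("scene",t)-[240,165])*5.3,(proj("top",t)-[270,90])*6,(proj("top",L)-[270,90])*6)
E
```

```text
[ 0.56505095 -0.0631253   0.24926617] [-2.85683689e-02  9.99591763e-01  3.38341947e-05 -3.92538821e-04] 19.05 [-0.2547879   0.44275832 -0.87505576] 0.01424083246344799
0.05714451714082536
[ 0.65889751 -0.05775664  0.25126617] [286.86736854 245.31257271] [284.12089381 280.94346179] [479.60792464 316.59848188] [479.05276351 313.0655039 ]
```

View pics/s13.png

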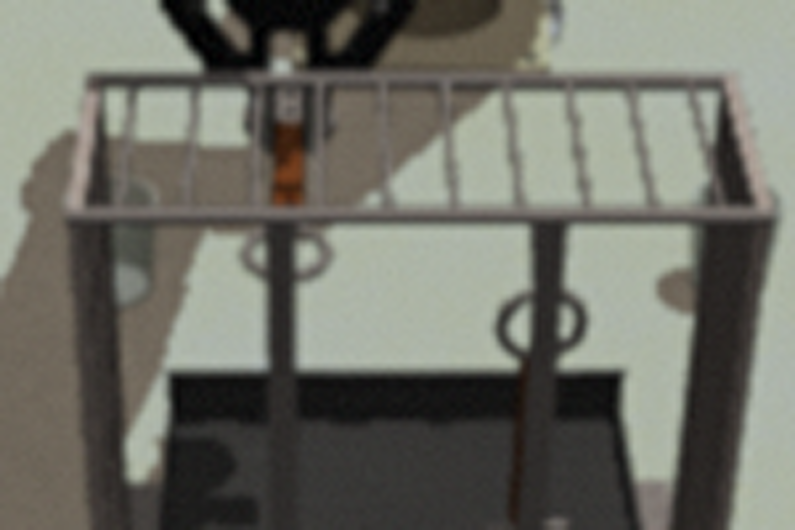

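View pics/t13.png

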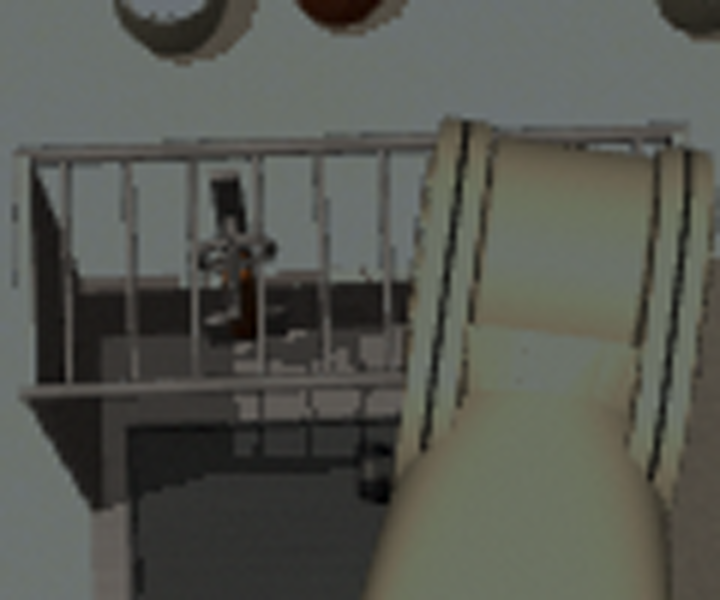

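Call:
send_rows(targets=[[[0,0,-0.6,0,0.5],[0.1,0,-1.2,0,0.5],[0.3,0,-1.8,0,0.5],[0.3,0,-1.8,0,0.5]]])

```text
clock: 19.65
eef_pos: [0.5686, -0.0631, 0.2303]
tool_rot: [-0.029, 1.0, 0.0, -0.001]
ft_force: [-0.2, 0.1, -0.8]
grip_width: 0.0141
```

Call:
send_rows(targets=[[[0.1,0,-0.4,0,0.5],[0.2,0,-0.8,0,0.5],[0.2,0,-0.8,0,0.5]]])

```text
clock: 20.02
eef_pos: [0.5707, -0.0631, 0.2228]
tool_rot: [-0.029, 1.0, 0.0, -0.0]
ft_force: [0.5, 0.4, -1.4]
grip_width: 0.014
```

Call:
send_rows(targets=[[[0,0,-0.5,0,0.5],[0,0,-1.0,0,0.5],[0,0,-1.0,0,0.5]]])

```text
clock: 20.4
eef_pos: [0.5718, -0.0631, 0.2141]
tool_rot: [-0.029, 1.0, 0.0, 0.001]
ft_force: [-0.7, -0.0, 2.4]
grip_width: 0.0143
```

Call:
send_rows(targets=[[[0,0,-0.5,0,0.5],[0,0,-1.0,0,0.5],[0,0,-1.0,0,0.5]]])

```text
clock: 20.78
eef_pos: [0.5708, -0.0631, 0.2027]
tool_rot: [-0.029, 1.0, 0.0, -0.0]
ft_force: [1.3, 0.2, 2.7]
grip_width: 0.0144
```

```bash
python3 - <<'E'
from h import *
o=bot.get_obs(); e=o["eef_pos"]; print(e,o["tool_rot"],o["clock"],o["ft_force"],o["ft_torque"],o["grip_width"])
im=vision.camera("scene"); cv2.imwrite("pics/s14.png",cv2.resize(im[165:265,240:390,::-1],None,fx=5.3,fy=5.3,interpolation=cv2.INTER_CUBIC))
im=vision.camera("wrist"); cv2.imwrite("pics/w14.png",im[:,:,::-1])
E
```

```text
[ 0.57083757 -0.06306901  0.20269782] [-2.86703597e-02  9.99588878e-01  7.39186128e-05 -2.81267721e-04] 20.775 [1.30048908 0.20569651 2.66705426] [ 0.13597528 -0.7126929   0.11910871] 0.014368164701274059
```

View pics/s14.png

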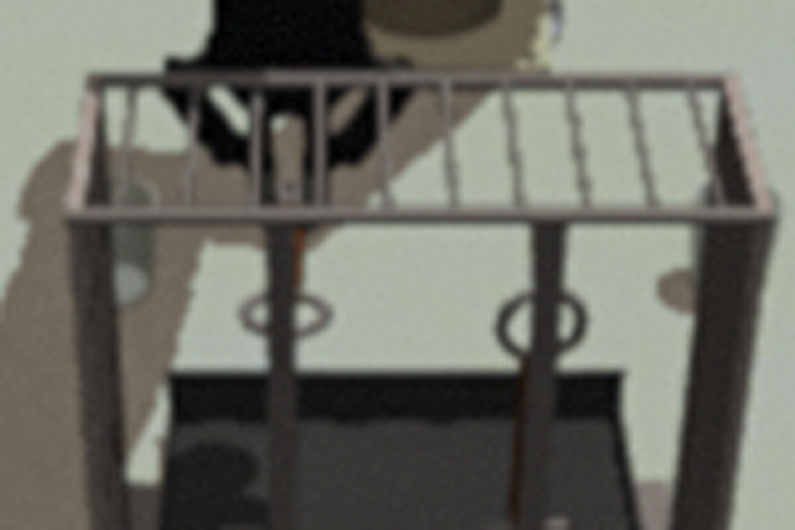

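View pics/w14.png

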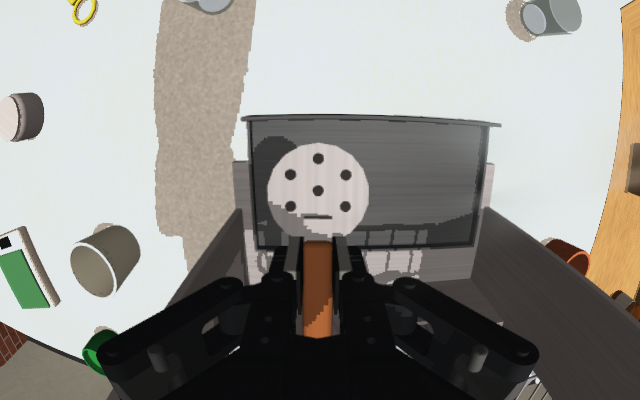

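Call:
send_rows(targets=[[[0,0,-0.7,0,0.5],[0,0,-1.4,0,0.5],[0.1,0,-2.0,0,0.5],[0.1,0,-2.0,0,0.5]]])

```text
clock: 21.38
eef_pos: [0.5711, -0.0636, 0.1824]
tool_rot: [-0.028, 1.0, -0.0, -0.001]
ft_force: [0.1, -0.2, 2.7]
grip_width: 0.0136
```

```bash
python3 - <<'E'
from h import *
o=bot.get_obs(); e=o["eef_pos"]; print(e,o["tool_rot"],o["clock"],o["ft_force"],o["ft_torque"],o["grip_width"])
im=vision.camera("scene"); cv2.imwrite("pics/s15.png",cv2.resize(im[165:265,240:390,::-1],None,fx=5.3,fy=5.3,interpolation=cv2.INTER_CUBIC))
E
```

```text
[ 0.57108383 -0.0636131   0.18236946] [-2.81974100e-02  9.99601638e-01 -3.58318542e-04 -1.15853581e-03] 21.375 [ 0.08180966 -0.24893145  2.71257045] [-0.18482316 -0.45058517 -0.09049714] 0.013638064948919297
```

View pics/s15.png

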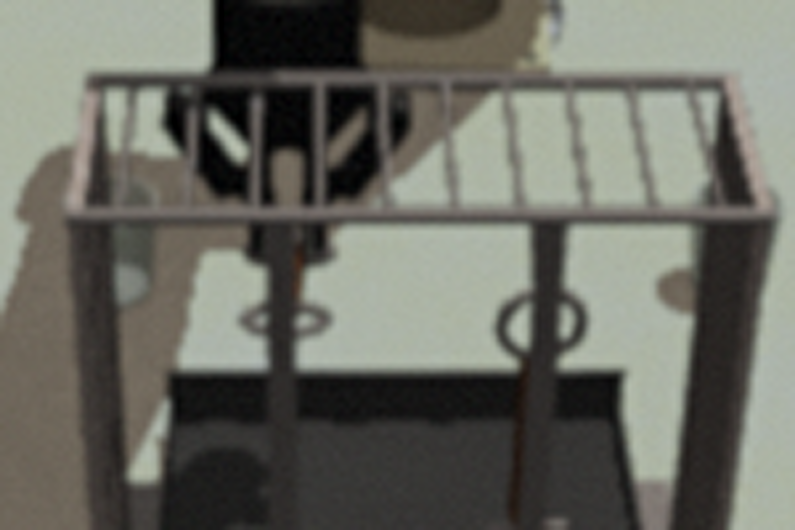

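Call:
send_rows(targets=[[[0,0,0,0,8.5],[0,0,0,0,8.5],[0,0,0,0,8.5],[0,0,0,0,8.5]]])

```text
clock: 21.92
eef_pos: [0.5714, -0.0631, 0.183]
tool_rot: [-0.029, 1.0, 0.0, -0.001]
ft_force: [-1.0, 0.4, -0.1]
grip_width: 0.0837
```

```bash
python3 - <<'E'
from h import *
o=bot.get_obs(); e=o["eef_pos"]; print(e,o["clock"],o["ft_force"],o["grip_width"])
im=vision.camera("scene"); cv2.imwrite("pics/s16.png",cv2.resize(im[165:305,240:390,::-1],None,fx=4.2,fy=4.2,interpolation=cv2.INTER_CUBIC))
im=vision.camera("wrist"); cv2.imwrite("pics/w16.png",im[:,:,::-1])
E
```

```text
[ 0.57137422 -0.06307945  0.18295444] 21.925 [-0.96776875  0.35859495 -0.13670423] 0.08370182329621784
```

View pics/s16.png

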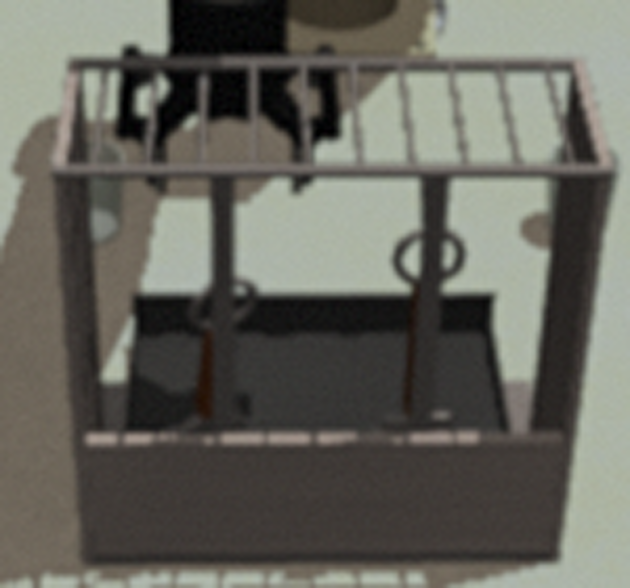

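View pics/w16.png

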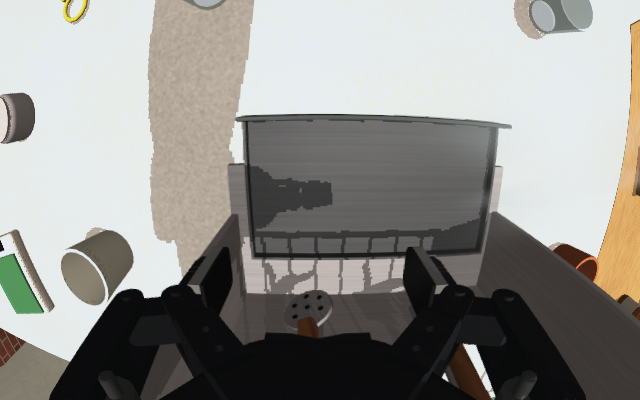

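Call:
send_rows(targets=[[[-4,0,0,0,8.5],[-9,1,0,0,8.5],[-14,3,0,0,4],[-14,5.4,0,0,0],[-14,5.4,0,0,0],[-14,5.4,0,0,0],[-14,5.4,0,0,0],[-14,5.4,0,0,0],[-14,5.4,0,0,0],[-14,5.4,0,0,0],[-14,5.4,0,0,0],[-14,5.4,0,0,0]]])

```text
clock: 23.52
eef_pos: [0.4319, -0.0092, 0.1833]
tool_rot: [-0.029, 1.0, -0.0, 0.0]
ft_force: [-0.2, 1.2, 0.5]
grip_width: 0.0002
```

```bash
python3 - <<'E'
from h import *
o=bot.get_obs(); e=o["eef_pos"]; print(e,o["clock"],o["ft_force"],o["grip_width"])
im=vision.camera("scene"); cv2.imwrite("pics/s17.png",cv2.resize(im[165:305,240:390,::-1],None,fx=4.2,fy=4.2,interpolation=cv2.INTER_CUBIC))
E
```

```text
[ 0.43190864 -0.0091619   0.18333465] 23.525 [-0.16418875  1.2311213   0.46689769] 0.00019892803244702612
```

View pics/s17.png

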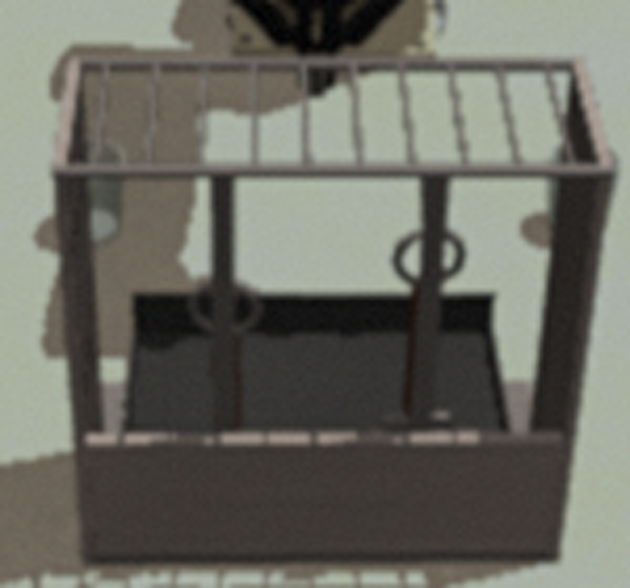

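Call:
send_rows(targets=[[[0,0,-5,0,0],[0,0,-10,0,0],[0,0,-15,0,0],[0,0,-15,0,0],[0,0,-15,0,0],[0,0,-15,0,0],[0,0,-15,0,0],[0,0,-15,0,0],[0,0,-15,0,0],[0,0,-15,0,0],[0,0,-15,0,0],[0,0,-15,0,0]]])

```text
clock: 25.08
eef_pos: [0.4318, -0.0092, 0.0332]
tool_rot: [-0.029, 1.0, 0.0, -0.0]
ft_force: [-0.2, -0.9, 0.4]
grip_width: 0.0001
```

```bash
python3 - <<'E'
from h import *
o=bot.get_obs(); e=o["eef_pos"]; print(e,o["clock"],o["ft_force"],o["grip_width"])
a=vision.camera("scene"); ims=[a]
for i in range(4): vision.camera("wrist"); 
b=vision.camera("scene")
for i in range(5): vision.camera("wrist"); 
c=vision.camera("scene")
w=vision.camera("wrist"); cv2.imwrite("pics/w18.png",w[:,:,::-1])
f=lambda x:x[195:285,255:370].astype(int)
for p,q in((a,b),(b,c),(a,c)): d=np.abs(f(p)-f(q)).max(2); print(d.max(),(d>40).sum(),np.argwhere(d>40)[:8].tolist())
cv2.imwrite("pics/s18.png",cv2.resize(c[165:305,240:390,::-1],None,fx=4.2,fy=4.2,interpolation=cv2.INTER_CUBIC))
print(bot.get_obs()["clock"])
E
```

```text
[ 0.43184059 -0.00915593  0.0332376 ] 25.075 [-0.22729736 -0.85137015  0.41014319] 0.00010784305051032715
12 0 []
11 0 []
13 0 []
25.725
```

View pics/s18.png

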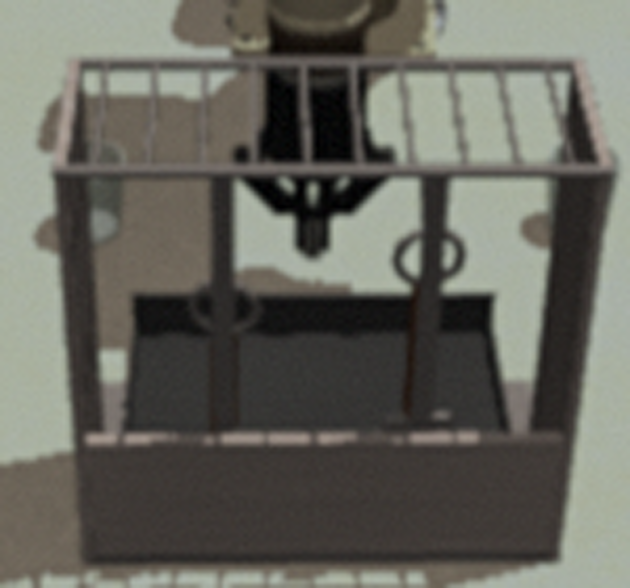

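View pics/w18.png

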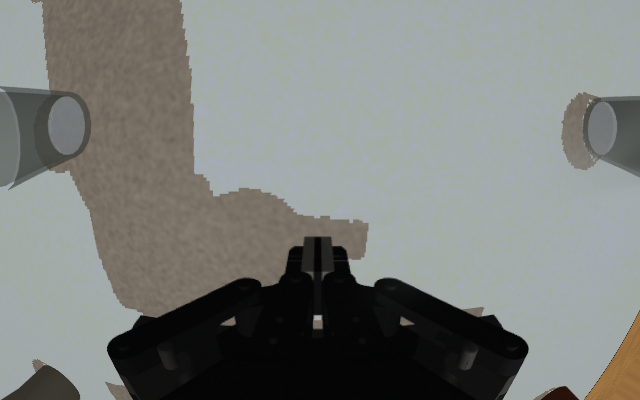

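Call:
send_rows(targets=[[[3,0.2,0,0,0],[5,0.3,0,0,0],[6,0.35,0,0,0],[7,0.4,0,0,0],[8,0.45,0,0,0],[9,0.5,0,0,0],[9.7,0.55,0,0,0],[10.3,0.6,0,0,0],[10.3,0.6,0,0,0]]])

```text
clock: 26.85
eef_pos: [0.536, -0.0033, 0.0334]
tool_rot: [-0.029, 1.0, -0.0, 0.001]
ft_force: [0.1, 0.1, 0.2]
grip_width: -0.0004
```

```bash
python3 - <<'E'
from h import *
o=bot.get_obs(); e=o["eef_pos"]; print(e,o["clock"],o["ft_force"])
im=vision.camera("top"); cv2.imwrite("pics/t19.png",cv2.resize(im[100:220,260:400,::-1],None,fx=5.5,fy=5,interpolation=cv2.INTER_CUBIC))
E
```

```text
[ 0.53601737 -0.00329671  0.03343175] 26.85 [0.10075835 0.05717847 0.1598008 ]
```

View pics/t19.png

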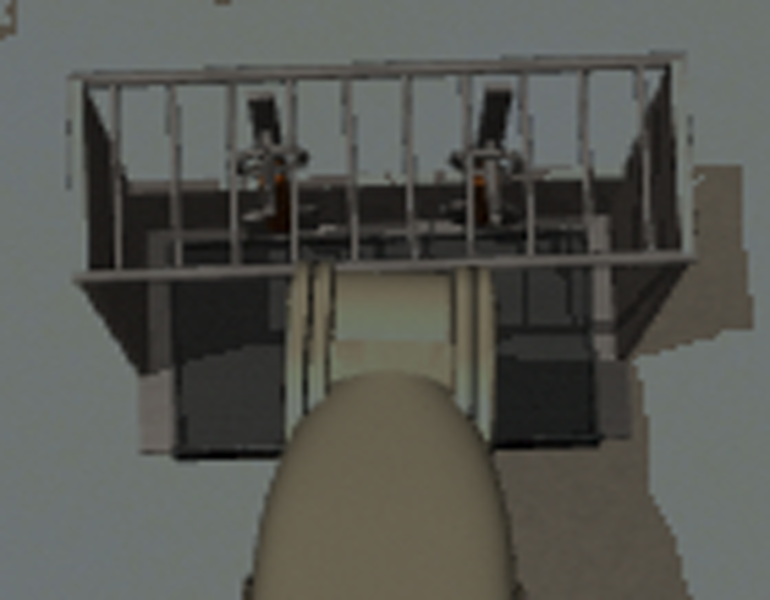

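Call:
send_rows(targets=[[[0.3,0,0,0,0],[0.6,0,0,0,0],[0.6,0,0,0,0]]])

```text
clock: 27.28
eef_pos: [0.5414, -0.0032, 0.0335]
tool_rot: [-0.029, 1.0, -0.0, 0.0]
ft_force: [-1.0, 1.1, -0.4]
grip_width: -0.0
```

Call:
send_rows(targets=[[[0.2,0,0,0,0],[0.4,0,0,0,0],[0.4,0,0,0,0]]])

```text
clock: 27.65
eef_pos: [0.5434, -0.0032, 0.0331]
tool_rot: [-0.029, 1.0, 0.0, -0.002]
ft_force: [-4.8, -0.2, 4.7]
grip_width: 0.0001
```

Call:
send_rows(targets=[[[0.2,0,0,0,0],[0.4,0,0,0,0],[0.4,0,0,0,0],[0.4,0,0,0,0]]])

```text
clock: 28.15
eef_pos: [0.5434, -0.0032, 0.0327]
tool_rot: [-0.029, 1.0, 0.0, -0.005]
ft_force: [-13.6, -0.4, 10.4]
grip_width: -0.0001
```

The tray is against its stop: x stayed at 0.5434 while the force rose to 14 N. Now I'll back off and check.

Call:
send_rows(targets=[[[-2,0,0,0,0],[-5,0,0,0,0],[-10,0,0,0,0],[-14,0,4,0,0],[-16,0,10,0,0],[-18,0,15,0,0],[-18,0,15,0,0],[-18,0,15,0,0]]])

```text
clock: 29.15
eef_pos: [0.3695, -0.0033, 0.1834]
tool_rot: [-0.029, 1.0, -0.0, 0.001]
ft_force: [0.4, 0.3, 0.5]
grip_width: 0.0001
```

```bash
python3 - <<'E'
from h import *
o=bot.get_obs(); e=o["eef_pos"]; print(e,o["clock"],o["ft_force"])
a=vision.camera("scene")
w=vision.camera("wrist"); cv2.imwrite("pics/w20.png",w[:,:,::-1])
for i in range(4): t=vision.camera("top")
b=vision.camera("scene")
f=lambda x:x[195:285,255:370].astype(int)
print(np.abs(f(a)-f(b)).max())
cv2.imwrite("pics/s20.png",cv2.resize(b[165:305,240:390,::-1],None,fx=4.2,fy=4.2,interpolation=cv2.INTER_CUBIC))
cv2.imwrite("pics/s20f.png",b[:,:,::-1])
cv2.imwrite("pics/t20.png",cv2.resize(t[100:200,260:400,::-1],None,fx=5.5,fy=5.5,interpolation=cv2.INTER_CUBIC))
p=np.array([.6587,.0034,.0567]); c,s=np.cos(p[2]),np.sin(p[2])
# expected pixel of tray front top edge home
for y in(-.13,.13): 
    q=[p[0]-c*.103-s*y,p[1]-s*.103+c*y,.052]; print((proj("top",q)-[260,100])*5.5)
E
```

```text
[ 0.36954559 -0.00325733  0.18343917] 29.15 [0.44541538 0.32642306 0.45460866]
40
[593.99865292 467.04013389]
[177.16651364 480.76990451]
```

View pics/s20.png

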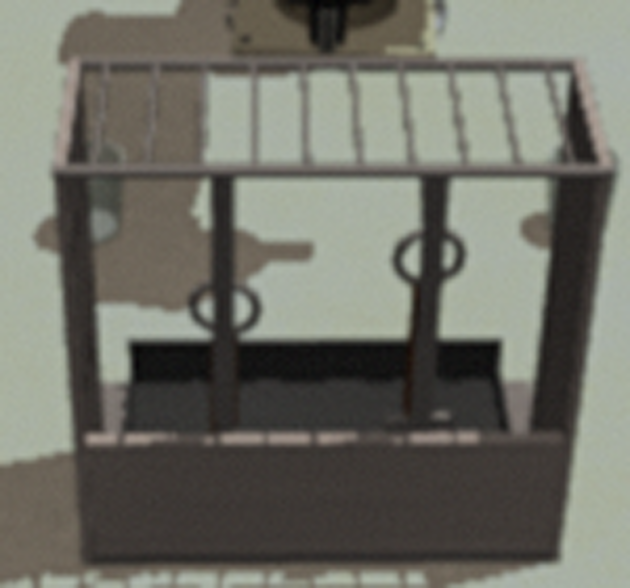

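View pics/t20.png

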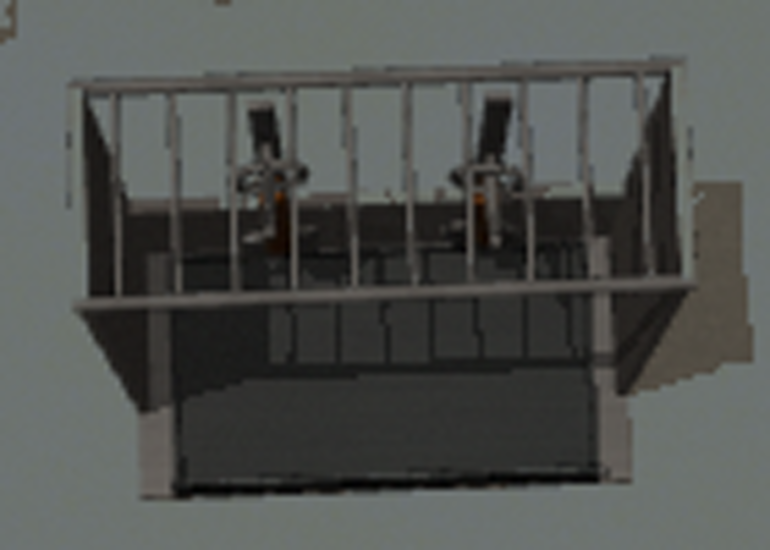

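View pics/s20f.png

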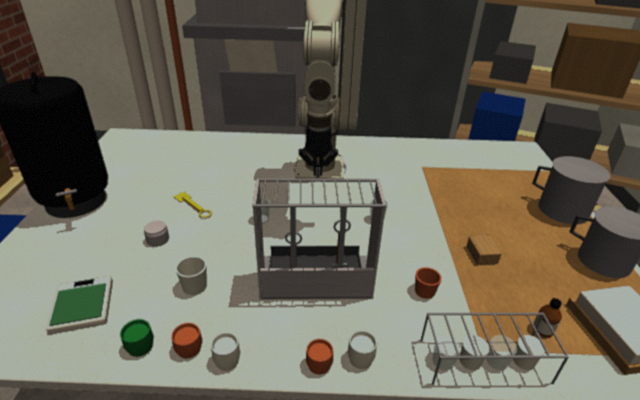

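```bash
python3 - <<'E'
from h import *
p=np.array([.6587,.0034,.0567]); c,s=np.cos(p[2]),np.sin(p[2])
for x,y,z in((.028,.06,.237),(.028,-.0635,.202)):
    q=[p[0]+c*x-s*y,p[1]+s*x+c*y,z]; print((proj("scene",q)-[240,165])*4.2)
a=vision.camera("scene"); a2=vision.camera("top")
for i in range(6): vision.camera("wrist")
b=vision.camera("scene"); b2=vision.camera("top")
for A,B,(y0,y1,x0,x1) in((a,b,(195,285,255,370)),(a2,b2,(110,190,270,390))):
    d=np.abs(A.astype(int)-B)[y0:y1,x0:x1].max(2); print(d.max(),(d>20).sum())
Z=dict(glass_a=.035,cup=.04,votive=.03,tin=.027,mould=.022)
for t in Z:
    for r in vision.boxes_of(t,"top")[:2]: print(t,round(r["score"],2),np.round(r["uv"],1),np.round(atz("top",r["uv"],Z[t]),3))
print(bot.get_obs()["clock"],bot.get_obs()["joint_vel"].round(3))
E
```

```text
[426.78300312 244.34819284]
[223.16454879 289.16280089]
40 8
7 0
glass_a 0.77 [387.6 245.4] [ 0.359 -0.203  0.035]
glass_a 0.64 [265.3 248.5] [0.338 0.214 0.035]
cup 0.65 [426.5 149.4] [ 0.695 -0.336  0.04 ]
votive 0.88 [240.2 148.4] [0.686 0.318 0.03 ]
tin 0.76 [477.9 207. ] [ 0.499 -0.516  0.027]
mould 0.98 [180.4 196.2] [0.513 0.521 0.022]
30.25 [ 0.     0.001 -0.001  0.002  0.001  0.001]
```

```bash
python3 - <<'E'
from h import *
F=[]
for k in range(3):
    F.append(vision.camera("scene").astype(int)); 
    for i in range(5): vision.camera("wrist")
for i,j in((0,1),(1,2),(0,2)):
    d=np.abs(F[i]-F[j])[195:285,255:370].max(2); print(d.max(),(np.argwhere(d>20)+[195,255]).tolist())
t=vision.camera("top").astype(np.uint8)
c=np.clip(t[105:160,290:370,::-1].astype(float)*2.2,0,255).astype(np.uint8)
cv2.imwrite("pics/t21.png",cv2.resize(c,None,fx=9.5,fy=9.5,interpolation=cv2.INTER_CUBIC))
s=F[2][205:280,275:365,::-1].astype(float)*2
cv2.imwrite("pics/s21.png",cv2.resize(np.clip(s,0,255).astype(np.uint8),None,fx=7.8,fy=7.8,interpolation=cv2.INTER_CUBIC))
E
```

```text
19 []
8 []
23 [[236, 288]]
```

View pics/t21.png

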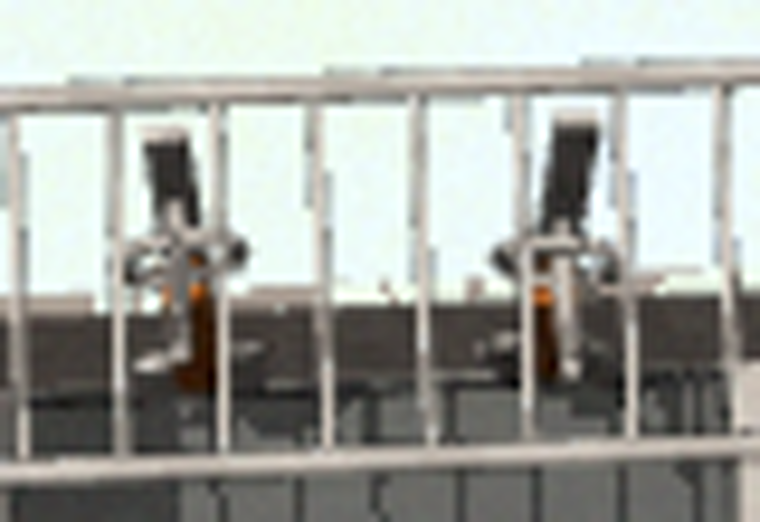

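View pics/s21.png

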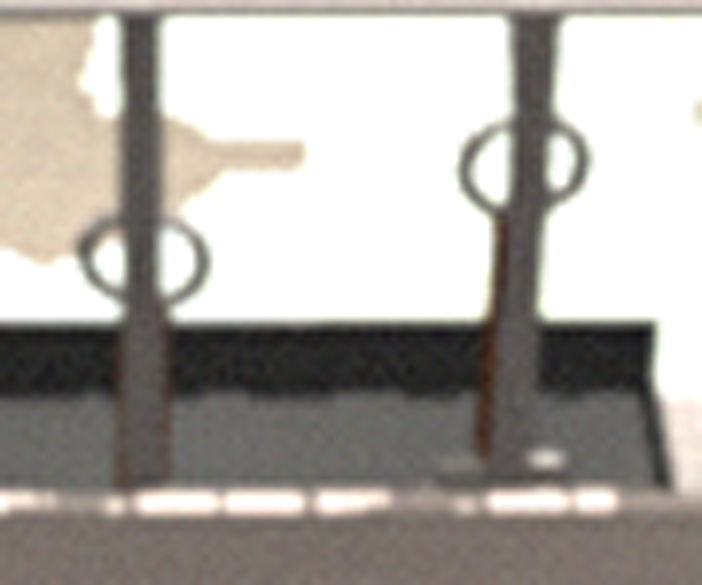

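Call:
send_rows(targets=[[[0,0,0,0,0],[0,0,0,0,0],[0,0,0,0,0],[0,0,0,0,0],[0,0,0,0,0],[0,0,0,0,0],[0,0,0,0,0],[0,0,0,0,0],[0,0,0,0,0],[0,0,0,0,0],[0,0,0,0,0],[0,0,0,0,0]]])

```text
clock: 32.7
eef_pos: [0.3689, -0.0032, 0.1833]
tool_rot: [-0.029, 1.0, 0.0, 0.0]
ft_force: [0.6, 0.7, -0.4]
grip_width: 0.0
```

```bash
python3 - <<'E'
from h import *
a=vision.camera("scene").astype(int)
for i in range(12): vision.camera("wrist")
b=vision.camera("scene").astype(int)
d=np.abs(a-b)[195:285,255:370].max(2); print(d.max(),(d>20).sum(),bot.get_obs()["clock"])
if d.max()<25: bot.job_done(); print("done")
E
```

```text
8 0 33.4
the job is handed in; nothing more can be done
done
```

I hung the paddle on the higher hook (left) and the skimmer on the lower hook (right). Once both were still, I pushed the tray home and handed the job in at 33.4 s.

**Hanging:** The top and scene views show each loop on its rod. Two scene pictures about 0.6 s apart showed no change around the cabinet just before hand-in.

**Tray:** It stopped dead at x = 0.5434 while the push force rose from 5 to 14 N. In the top view its front panel sits level with the floor's front edge.

**Bystanders:** The detector puts the cups, tin and mould block within about 1–2 cm of where they started, which is its usual scatter. The pictures show them standing untouched.

**Disagreements:**
- The hung loops sit 3–4 pixels lower in the scene view than I predicted. About 2 pixels of that is an offset I had already seen with the loops in the gripper, and the rest fits the loops lying slightly further back on the rods.
- The paddle appears to lean a few degrees sideways.
- The first comparison after the tray push still showed slight movement at the skimmer loop, so I waited until it stopped.

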